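Charge the ball mill and clamp its jars

ROBOT

A 6-joint arm with a two-finger parallel gripper is mounted at the origin on the work surface. World frame = base frame: x ahead of the robot, y to its left, z up, the work surface at z = 0. Lengths are in m, angles in rad, forces in N, time in s.
With the tool pointing down it reaches from about 0.35 to 0.975 m from the base axis. Payload 17.4 kg.
Tool frame: the origin (TCP) lies at the very end of the fingers, on their centre line; the grasp point (between the pads) lies robot.grip_point_offset behind it (robot.grip_point_offset is the distance from the TCP to the grasp point, in m); z points along the fingers, y is the line along which they close (so a half turn about z gives the same grasp; the last joint's range is limited). The gripper opens to 85 mm and grips with 20 to 120 N. Pads are 22 mm wide; open, the fingers measure 114 mm over their backs; the gripper's body (76 mm by 85 mm) begins 54 mm behind the grasp point. The pads swing forward as they close: fully open they stand 13 mm farther back than shut.
Start: joints at [-1.242, 0.116, 1.442, -0, 1.584, -0.038], TCP at [0.242, -0.63, 0.231] pointing down, gripper open.
Joint ranges: [-2.83, 2.83], [-0.83, 2.19], [0.07, 2.5], [-1.14, 4.28], [0.01, 3], [-2.97, 2.97]. Speed limits (rad/s): [1.89, 1.89, 2.22, 3.14, 3.14, 3.14].

INTERFACE

Orientations are given as [roll, pitch, yaw] about the fixed x, y, z axes, in that order (R = Rz(yaw) Ry(pitch) Rx(roll)).
In Python, from station import robot gives the robot as it stands.
- The arm moves only by the tool carry_out, never from a script. Its argument "commands" is one flat list of numbers, 7 for each row, row after row: the shift along the world's x, y, z in units of 40 mm (1.0 is 40 mm), then the turn, a rotation vector about the world's x, y, z in rad, then the finger opening in mm, from 0 to 85.4. A call has 1 to 10 rows; each row is the pose to reach, as a shift and turn from the pose commanded when the call began; what a row does not reach only later rows make up. A row lasts 1/12 s, in which the tool goes at most 41.7 mm and 7.16 degrees, less where a joint would pass 70% of its speed; a pose out of reach is approached as far as the arm can. A call with a gripper value outside its range is refused whole. The fingers move at their own pace and stop on an object; "force" is the grip in N (left out, the last holds). Time passes only in rows, so rows that repeat a pose let the fingers close. It gives the time, the measured TCP pose, the force, the opening and the grip force at its end, in the units of the state.
- robot.sense(): the state, without advancing time (a new reading comes with each control period).
- robot.capture(name): name is "scene" or "top" or "wrist"; returns (picture, depth): 400x640x3 uint8, red, green, blue; 400x640 float32, m along the optical axis (not along the pixel's ray), 0 where there is no reading.
- robot.get_calibration(name): a dict with "intrinsics" (3x3 intrinsics, pixels), "position" and "attitude" of the camera in the world. Camera axes: x right, y up, looking along -z (the intrinsics and any distortion apply to the point x, -y, -z); pixel columns grow to the right and rows downward; lengths in m; the calibration is good to about 2 mm. The wrist camera is an equidistant fisheye: a pixel r from the principal point sees the ray r / f radians off the axis. A picture is of the moment at which its call begins: read the wrist's pose just before it. get_calibration takes no time and is no camera call; for the wrist camera it gives the pose at the moment of the call.
- robot.job_done(): hands the job in; it is judged then, once.
The state is a dict: "time_s": time; "joint_positions": joint angles; "qd": joint speeds; "effort": joint torques, N m; "eef_pos": TCP position; "eef_rot": TCP orientation; "force": force on the tool from outside, world axes, zero at the start; "wrist_torque": the same for the moment, N m; "gripper_width": finger opening in m; "finger_force": force on a finger pad.
Only numpy, scipy, OpenCV 4.12 (cv2) and the standard library are available. Lean on these libraries where they do the work, as an engineer would, in place of code of your own. Each camera call takes 0.05 s, during which the arm holds its last target. There are 200 camera calls.

TASK

Charge the ball mill for the algae samples: with the spoon, put exactly one steel ball into each jar standing in the mill, without touching the balls with the gripper, leave the spare balls in the tray, and lay the spoon back in its rest. Once all the jars are charged, thread the clamp lever fully home onto the splined shaft while the bar is still open, then use the lever to swing the retaining bar shut over the jars, right to its stop, and let go. Leave the jars standing in their nests and do not disturb the bottle, the flask and the dishes.

Things in the scene. Friction and masses are not known exactly. Their poses are not given: they have to be found in the camera images.
- mill: Shaking ball mill, fixed. Origin on the bench below the vertical clamp shaft, x away from its front panel (roughly away from the robot). White housing 64 mm high, x -70 to 90, y -205 to 45 mm. On it an aluminium jar carriage, 64 mm wide, top 84 mm above the bench, with three nests at x 0, y -55, -107 and -159 mm; a nest's floor is 70 mm above the bench.
- bar (a joint): Angle of retaining bar and clamp shaft about the vertical (rad). 0: shut, at its stop, the bar over the row of jars along the mill's -y. Grows counter-clockwise seen from above as the bar opens towards the mill's +x (stop at 1.75). Starts at 1.25 to 1.6. It stays where it is left; turning it takes about 0.15 N m.
- bar_end (a point): Top of the free end of the steel retaining bar, 182 mm from the shaft axis, 133 mm above the bench. The bar is 30 mm wide and 10 mm thick; the sealing strip below it passes 1.5 mm above the jar rims.
- spline (a point): Lever's seat on the shaft: on the axis, 147 mm above the bench, on a collar 34 mm wide, 14 mm high standing on the bar. Above it a 15.6 mm core with three splines, 5.6 mm wide, to 11.8 mm from the axis, 25 mm high (top 3 mm narrower), then a tapered nose to 33 mm. Frame turns with the shaft: bar along -x; splines at -x, +y, -y, none at +x. The lever fits one way: its x along this x, arm opposite the bar.
- lever: Clamp lever, steel hub and aluminium arm, 220 g, lying flat on the bench. Origin: centre of the hole at the hub's underside, z up. Hub 40 x 40 mm, 20 mm high, flat sides square to the axes; vertical through hole with slots at -x, +y, -y (play 1.4 mm all round, 0.12 rad). Arm along +x, 14 mm wide, 6 to 14 mm above the underside, to a round foot (radius 10 mm) at 110 mm that carries an upright knob.
- lever_knob (a point): On the lever's upright black round knob, 18 mm in diameter, from 16 to 52 mm above the lever's underside; this point is 110 mm along +x from the hole and 40 mm above the underside.
- tray: Low open steel tray with the balls, fixed: 108 mm (x) x 132 mm (y) outside, 100 x 124 mm inside, walls 24 mm high, floor 4 mm thick. Origin at the centre of its underside.
- rest: White spoon rest, fixed. Origin on the bench below the middle of the handle. Two saddles, 8 mm long, at x -38 and 38 mm carry the handle's underside 51 mm above the bench; their cheeks flare from 20 mm apart up to 66 mm above the bench. The spoon lies in it pointing along the rest's +x, grip point about (0, 0, 58 mm).
- spoon: Ball spoon, 80 g. Origin at the underside of the middle of the pocket; x forward, z up, handle towards -x. Pocket: flat horseshoe of 3 mm wire, 20.6 mm wide, tips at x 13 mm, 8.6 mm gap, back plate at x -14.5, 15 mm high. Open in front, it slides under a ball on a flat floor and holds one. A thin shank rises from the back plate to x -26, z 46. Level it keeps the ball; tipped 40 degrees it drops it.
- spoon_grip (a point): Middle of the spoon's straight black handle, 102 mm long, 12 mm wide, 14 mm high: 88 mm behind the spoon's origin (-x) and 52 mm above it.
- jar1: Open steel grinding jar, 40 mm outside and 32 mm inside diameter, 50 mm high, floor 6 mm thick, 220 g, standing loosely in nest 1 of the mill (rim 120 mm above the bench). Origin at the centre of its underside. May be absent, leaving its nest empty.
- jar2: Open steel grinding jar, 40 mm outside and 32 mm inside diameter, 50 mm high, floor 6 mm thick, 220 g, standing loosely in nest 2 of the mill (rim 120 mm above the bench). Origin at the centre of its underside. May be absent, leaving its nest empty.
- jar3: Open steel grinding jar, 40 mm outside and 32 mm inside diameter, 50 mm high, floor 6 mm thick, 220 g, standing loosely in nest 3 of the mill (rim 120 mm above the bench). Origin at the centre of its underside. May be absent, leaving its nest empty.
- ball1_center (a point): Centre of a loose steel grinding ball, 20 mm in diameter, 33 g, lying in the tray; it rolls when pushed and comes to rest by itself on a level floor.
- ball2_center (a point): Centre of a loose steel grinding ball, 20 mm in diameter, 33 g, lying in the tray; it rolls when pushed and comes to rest by itself on a level floor.
- ball3_center (a point): Centre of a loose steel grinding ball, 20 mm in diameter, 33 g, lying in the tray; it rolls when pushed and comes to rest by itself on a level floor.
- ball4_center (a point): Centre of a loose steel grinding ball, 20 mm in diameter, 33 g, lying in the tray; it rolls when pushed and comes to rest by itself on a level floor.
- bottle: Bystander: closed culture bottle with blue cap, 72 mm in diameter, 140 mm high. Origin at the centre of its underside.
- flask: Bystander: conical culture flask with foil stopper, 90 mm in diameter, 143 mm high. Origin at the centre of its underside.
- dishes: Bystander: two stacked clear culture dishes, 90 mm in diameter, 28.5 mm high together. Origin at the centre of the underside.
Mind the look-alikes: they are no part of the job. What is shaped like the lever but pink is not meant. What is shaped like the jar2 but turquoise is not meant.

How it is judged:
On the way, in this order (a step that is already met when the one before it is completed fails the run):
1. every jar in the mill has a ball on its floor (((horizontal distance between ball1_center and jar1 below 0.015 m and z of ball1_center in the frame of jar1 between 0.005 and 0.022 m) or (horizontal distance between ball2_center and jar1 below 0.015 m and z of ball2_center in the frame of jar1 between 0.005 and 0.022 m) or (horizontal distance between ball3_center and jar1 below 0.015 m and z of ball3_center in the frame of jar1 between 0.005 and 0.022 m) or (horizontal distance between ball4_center and jar1 below 0.015 m and z of ball4_center in the frame of jar1 between 0.005 and 0.022 m)) and ((horizontal distance between ball1_center and jar2 below 0.015 m and z of ball1_center in the frame of jar2 between 0.005 and 0.022 m) or (horizontal distance between ball2_center and jar2 below 0.015 m and z of ball2_center in the frame of jar2 between 0.005 and 0.022 m) or (horizontal distance between ball3_center and jar2 below 0.015 m and z of ball3_center in the frame of jar2 between 0.005 and 0.022 m) or (horizontal distance between ball4_center and jar2 below 0.015 m and z of ball4_center in the frame of jar2 between 0.005 and 0.022 m)) and ((horizontal distance between ball1_center and jar3 below 0.015 m and z of ball1_center in the frame of jar3 between 0.005 and 0.022 m) or (horizontal distance between ball2_center and jar3 below 0.015 m and z of ball2_center in the frame of jar3 between 0.005 and 0.022 m) or (horizontal distance between ball3_center and jar3 below 0.015 m and z of ball3_center in the frame of jar3 between 0.005 and 0.022 m) or (horizontal distance between ball4_center and jar3 below 0.015 m and z of ball4_center in the frame of jar3 between 0.005 and 0.022 m))), for 0.2 s.
2. the lever is fully home on the splined shaft, the bar still open (horizontal distance between lever and spline below 0.004 m and z of lever in the frame of spline between -0.004 and 0.004 m and angle between the x axis of lever and the x axis of spline, either way round below 0.25 rad and angle between lever's own z axis and vertical below 0.12 rad and value of joint bar above 1 rad), for 0.2 s.
3. the bar has been swung shut with the lever on the shaft (horizontal distance between lever and spline below 0.004 m and z of lever in the frame of spline between -0.004 and 0.004 m and angle between the x axis of lever and the x axis of spline, either way round below 0.25 rad and angle between lever's own z axis and vertical below 0.12 rad and value of joint bar below 0.06 rad), for 0.2 s.
At the end, for the whole second after the job is handed in: One ball on the floor of each jar, jars in their nests (10 mm, upright), other balls in the tray, spoon in its rest (grip 25 mm along, 8 across, 6 in height; level 0.15 rad), lever home on the spline (4 mm, in line 0.25 rad, upright 0.12 rad), bar below 0.06 rad; released, at rest (all of step 1 and all of step 3 and ((horizontal distance between ball1_center and jar1 below 0.015 m and z of ball1_center in the frame of jar1 between 0.005 and 0.022 m) or (horizontal distance between ball1_center and jar2 below 0.015 m and z of ball1_center in the frame of jar2 between 0.005 and 0.022 m) or (horizontal distance between ball1_center and jar3 below 0.015 m and z of ball1_center in the frame of jar3 between 0.005 and 0.022 m) or (x of ball1_center in the frame of tray between -0.05 and 0.05 m and y of ball1_center in the frame of tray between -0.062 and 0.062 m and z of ball1_center in the frame of tray below 0.02 m)) and ((horizontal distance between ball2_center and jar1 below 0.015 m and z of ball2_center in the frame of jar1 between 0.005 and 0.022 m) or (horizontal distance between ball2_center and jar2 below 0.015 m and z of ball2_center in the frame of jar2 between 0.005 and 0.022 m) or (horizontal distance between ball2_center and jar3 below 0.015 m and z of ball2_center in the frame of jar3 between 0.005 and 0.022 m) or (x of ball2_center in the frame of tray between -0.05 and 0.05 m and y of ball2_center in the frame of tray between -0.062 and 0.062 m and z of ball2_center in the frame of tray below 0.02 m)) and ((horizontal distance between ball3_center and jar1 below 0.015 m and z of ball3_center in the frame of jar1 between 0.005 and 0.022 m) or (horizontal distance between ball3_center and jar2 below 0.015 m and z of ball3_center in the frame of jar2 between 0.005 and 0.022 m) or (horizontal distance between ball3_center and jar3 below 0.015 m and z of ball3_center in the frame of jar3 between 0.005 and 0.022 m) or (x of ball3_center in the frame of tray between -0.05 and 0.05 m and y of ball3_center in the frame of tray between -0.062 and 0.062 m and z of ball3_center in the frame of tray below 0.02 m)) and ((horizontal distance between ball4_center and jar1 below 0.015 m and z of ball4_center in the frame of jar1 between 0.005 and 0.022 m) or (horizontal distance between ball4_center and jar2 below 0.015 m and z of ball4_center in the frame of jar2 between 0.005 and 0.022 m) or (horizontal distance between ball4_center and jar3 below 0.015 m and z of ball4_center in the frame of jar3 between 0.005 and 0.022 m) or (x of ball4_center in the frame of tray between -0.05 and 0.05 m and y of ball4_center in the frame of tray between -0.062 and 0.062 m and z of ball4_center in the frame of tray below 0.02 m)) and distance of each of jar1, jar2, jar3 from where it was at the start of the episode below 0.01 m and angle between each of jar1, jar2, jar3's own z axis and vertical below 0.1 rad and x of spoon_grip in the frame of rest between -0.025 and 0.025 m and y of spoon_grip in the frame of rest between -0.008 and 0.008 m and z of spoon_grip in the frame of rest between 0.052 and 0.064 m and angle between spoon's own z axis and vertical below 0.15 rad and linear speed of each of lever, spoon below 0.05 m/s); the robot touches nothing.
It fails at once if a ball is touched with the gripper (contact force between the fingers and ball1 above 0.3 N or contact force between the fingers and ball2 above 0.3 N or contact force between the fingers and ball3 above 0.3 N or contact force between the fingers and ball4 above 0.3 N).
It fails at once if the bar is swung in (below 1.0 rad) without the lever home on the shaft (value of joint bar below 1 rad and not (horizontal distance between lever and spline below 0.004 m and z of lever in the frame of spline between -0.004 and 0.004 m and angle between the x axis of lever and the x axis of spline, either way round below 0.25 rad and angle between lever's own z axis and vertical below 0.12 rad)).
It fails at once if a jar is taken out of its nest or tipped ((distance of jar1 from where it was at the start of the episode above 0.03 m or angle between jar1's own z axis and vertical above 0.4 rad) or (distance of jar2 from where it was at the start of the episode above 0.03 m or angle between jar2's own z axis and vertical above 0.4 rad) or (distance of jar3 from where it was at the start of the episode above 0.03 m or angle between jar3's own z axis and vertical above 0.4 rad)).
It fails at once if the bottle, the flask or the dishes are disturbed (moved 30 mm or tipped) ((distance of bottle from where it was at the start of the episode above 0.03 m or angle between bottle's own z axis and vertical above 0.4 rad) or (distance of flask from where it was at the start of the episode above 0.03 m or angle between flask's own z axis and vertical above 0.4 rad) or (distance of dishes from where it was at the start of the episode above 0.03 m or angle between dishes's own z axis and vertical above 0.4 rad)).
Of jar1, jar2, jar3 only 2 to 3 are there at a start; the rules pass over those that are not, and their reading is None.
At some moment in a run one of lever may be knocked a few centimetres aside while the robot is not near it.
It also fails if it takes over 208 s, if anything falls off the work surface, if the arm or the gripper's body presses on something with over 40 N, if the wrist force passes 120 N, or if a joint passes its speed limit or range.

## Working session

There is one attempt and no reset: what is moved stays moved. The work goes in short steps, Python scripts to look and compute and a tool call to move; the robot and the scene stay as the last step left them, time stands still between calls to the robot, and variables do not carry over. Pictures are saved under pics/ and viewed, at most 14 in all, crops included, and the job is handed in when it is done.

Besides the shell and the picture viewer there is one more tool, called after "Emit:" as name(argument=value, ...) on one line, values as JSON. carry_out: Moves the arm, as the interface text tells. Its arguments: {"type":"object","properties":{"commands":{"type":"array"},"force":{"type":"number"}},"required":["commands"]}

```bash
ls; mkdir -p pics; python3 - <<'E'
from station import robot
import cv2,numpy as np
s=robot.sense();print(s, robot.grip_point_offset)
for n in("scene","top"):
    p,d=robot.capture(n);np.savez(f'{n}0.npz',p=p,d=d);cv2.imwrite(f'pics/{n}0.png',p[:,:,::-1])
    print(n,robot.get_calibration(n))
E
```

```text
pics
{'time_s': 0.0, 'joint_positions': array([-1.24179966e+00,  1.16488810e-01,  1.44224083e+00,  2.12438245e-06,
        1.58396421e+00, -3.77989572e-02]), 'qd': array([-1.75291581e-03, -1.21375433e-04,  4.38461061e-04,  6.45430873e-04,
       -4.53564373e-06,  6.33058525e-04]), 'effort': array([-1.39486459e-03, -7.31993723e+01, -6.32486343e+01, -1.42015824e-04,
        6.43397201e-03, -6.17909350e-06]), 'eef_pos': array([ 0.24201016, -0.62994057,  0.23057543]), 'eef_rot': array([-3.14049233e+00, -4.37367523e-05,  3.66795626e-01]), 'force': array([-0.0201266 ,  0.11003893,  0.644649  ]), 'wrist_torque': array([-0.00289544, -0.00255653, -0.00600799]), 'finger_force': 0.0, 'gripper_width': 0.08515416545871747} 0.0187
scene {'intrinsics': array([[464.77918364,   0.        , 320.07922148],
       [  0.        , 464.77918364, 200.91964334],
       [  0.        ,   0.        ,   1.        ]]), 'position': array([1.28625837, 0.31708414, 1.09616853]), 'attitude': array([ 0.66091465, -0.0039928 ,  1.98534003])}
top {'intrinsics': array([[374.90063224,   0.        , 329.15926981],
       [  0.        , 374.90063224, 200.82398049],
       [  0.        ,   0.        ,   1.        ]]), 'position': array([0.40905155, 0.01928539, 1.033034  ]), 'attitude': array([ 0.17707051, -0.01135692, -1.58716131])}
```

View pics/scene0.png

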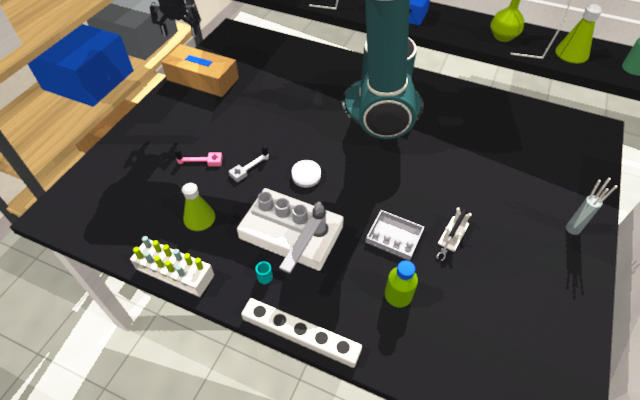

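View pics/top0.png

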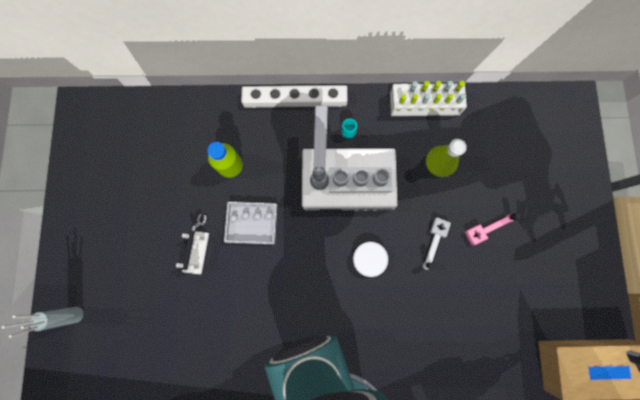

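The top picture shows the mill with jars at (341,178), (361,178) and (381,178), and the bar running up to (321,110). The tray is at (250,222) and the spoon rest at (195,250). Two things could be taken for the lever: grey at (438,225)-(428,265), and pink at (477,235). The turquoise jar at (349,128) is the decoy for jar2. I choose the grey lever and the three grey jars in the mill.

```bash
cat >h.py <<'E'
from station import robot
import numpy as np, cv2
from scipy.spatial.transform import Rotation as Rn
def rays(n,c,uv):
    uv=np.atleast_2d(np.asarray(uv,float));K=c['intrinsics']
    x=(uv[:,0]-K[0,2])/K[0,0];y=(uv[:,1]-K[1,2])/K[1,1]
    if n=='wrist':
        r=np.hypot(x,y);s=np.where(r>1e-9,np.sin(r)/np.maximum(r,1e-9),1)
        d=np.c_[x*s,-y*s,-np.cos(r)]
    else: d=np.c_[x,-y,-np.ones_like(x)]
    return d@Rn.from_euler('xyz',c['attitude']).as_matrix().T, d
def plane(n,c,uv,z):
    d,_=rays(n,c,uv);o=np.asarray(c['position']);return o+d*((z-o[2])/d[:,2])[:,None]
def cloud(n,c,dep):
    v,u=np.mgrid[0:dep.shape[0],0:dep.shape[1]]
    w,d=rays(n,c,np.c_[u.ravel(),v.ravel()])
    P=np.asarray(c['position'])+w*(dep.ravel()/-d[:,2])[:,None]
    P[dep.ravel()==0]=np.nan
    return P.reshape(dep.shape+(3,))
def shot(name,tag):
    c=robot.get_calibration(name);p,d=robot.capture(name)
    np.savez(f'{tag}.npz',p=p,d=d,pos=c['position'],att=c['attitude'],K=c['intrinsics'])
    cv2.imwrite(f'pics/{tag}.png',p[:,:,::-1]);return p,d,c
def load(tag):
    f=np.load(tag+'.npz');return f['p'],f['d'],dict(position=f['pos'],attitude=f['att'],intrinsics=f['K'])
E
python3 - <<'E'
from h import *
np.set_printoptions(precision=4,suppress=True)
c=robot.get_calibration('top');f=np.load('top0.npz');p,d=f['p'],f['d']
P=cloud('top',c,d)
for nm,u,v in [('bench',270,300),('shaft',320,178),('barend',321,107),('j1',341,171),('housing corner',303,150),('dish',370,259),('lever hub',440,226),('knob',427,266),('tray',250,236),('flask top',457,148)]:
    print(nm,P[v,u],p[v,u])
def im(x0,y0,w,h,k):return cv2.resize(p[y0:y0+h,x0:x0+w],None,fx=k,fy=k,interpolation=cv2.INTER_CUBIC)
M=np.zeros((600,800,3),np.uint8)
a=im(170,190,120,100,4);M[:400,:480]=a
b=im(415,205,75,75,4);M[:300,490:790]=b
g=im(295,95,110,120,2.4);M[305:305+g.shape[0],490:490+g.shape[1]]=g
cv2.imwrite('pics/m1.png',M[:,:,::-1])
c=robot.get_calibration('wrist');print(c)
E
```

```text
bench [0.3272 0.1667 0.0004] [45 43 48]
shaft [0.624  0.0279 0.147 ] [81 84 87]
barend [0.8134 0.0233 0.1331] [196 195 203]
j1 [ 0.653  -0.0257  0.1005] [109 108 114]
housing corner [0.7239 0.0738 0.0584] [141 142 139]
dish [ 0.4303 -0.1005  0.0311] [246 245 251]
lever hub [ 0.5184 -0.3021 -0.0005] [37 37 41]
knob [ 0.4096 -0.2493  0.0359] [43 45 47]
tray [0.4985 0.223  0.0026] [157 157 165]
flask top [ 0.6966 -0.3128  0.144 ] [236 238 238]
{'intrinsics': array([[309.7069,   0.    , 319.3579],
       [  0.    , 309.7069, 202.0694],
       [  0.    ,   0.    ,   1.    ]]), 'position': array([ 0.3034, -0.6073,  0.3732]), 'attitude': array([-0.2643,  0.001 , -1.2036])}
```

View pics/m1.png

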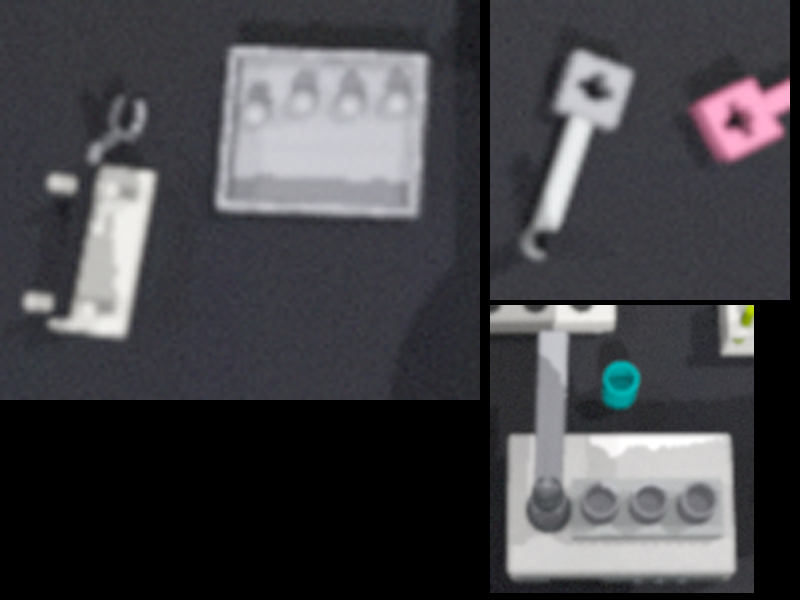

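The crops show four balls in a row at the tray's far side (px 234,217 / 246,214 / 257,215 / 269,214), the spoon pocket at (201,219), and the rest. The grey lever's hub is at px (438,227) and its knob at (428,265). Next I get rough poses from depth.

```bash
python3 - <<'E'
from h import *
np.set_printoptions(precision=4,suppress=True)
c=robot.get_calibration('top');f=np.load('top0.npz');p,d=f['p'],f['d']
P=cloud('top',c,d);z=P[...,2]
def rect(nm,u0,v0,u1,v1,zl,zh):
    m=np.zeros(z.shape,bool);m[v0:v1,u0:u1]=1;m&=(z>zl)&(z<zh)
    q=P[m];r=cv2.minAreaRect((q[:,:2]*1000).astype(np.float32));print(nm,len(q),r,q.mean(0))
rect('housing',285,130,410,220,.055,.072)
rect('carriage',325,160,400,200,.079,.09)
rect('tray',215,195,285,250,.018,.03)
rect('rest>.03',175,225,215,285,.03,.075)
rect('bar',305,95,335,165,.127,.139)
rect('rims',330,160,395,195,.114,.126)
rect('collar',305,165,335,192,.141,.152)
rect('lever',415,205,460,280,.012,.024)
rect('spoon hi',170,205,215,290,.04,.075)
for i,uv in enumerate([(234,217),(246,214),(257,215),(269,214)]): print(plane('top',c,uv,.016), P[uv[1],uv[0]])
print(P[219,201])
E
```

```text
housing 3307 ((645.51123046875, -50.28428649902344), (249.321044921875, 158.51333618164062), 89.59619140625) [ 0.6429 -0.0478  0.0642]
carriage 868 ((636.73681640625, -71.56578063964844), (174.46347045898438, 63.975460052490234), 89.62905883789062) [ 0.6325 -0.0729  0.0842]
tray 439 ((534.9282836914062, 218.6315460205078), (133.3609619140625, 108.63424682617188), 87.04150390625) [0.5417 0.2193 0.0231]
rest>.03 343 ((469.727783203125, 367.23577880859375), (41.57018280029297, 116.8836898803711), 81.73167419433594) [0.4634 0.3661 0.0612]
bar 702 ((741.2610473632812, 25.829896926879883), (29.960529327392578, 157.80226135253906), 87.30655670166016) [0.7389 0.026  0.1332]
rims 246 ((636.0172119140625, -76.24293518066406), (143.37872314453125, 39.06637954711914), 89.35242462158203) [ 0.6365 -0.0759  0.1197]
collar 92 ((637.275634765625, 31.400413513183594), (31.64496612548828, 32.57358932495117), 88.91613006591797) [0.6335 0.0301 0.1474]
lever 337 ((468.62042236328125, -280.4549255371094), (40.24789047241211, 139.50970458984375), 68.99837493896484) [ 0.4868 -0.2862  0.0177]
spoon hi 333 ((470.1606750488281, 365.6712951660156), (41.53927230834961, 118.36518859863281), 79.89080047607422) [0.4634 0.3666 0.0619]
[[0.5498 0.265  0.016 ]] [0.548  0.262  0.0285]
[[0.5575 0.2325 0.016 ]] [0.5566 0.2312 0.0222]
[[0.5543 0.2025 0.016 ]] [0.5532 0.2011 0.0238]
[[0.5566 0.1698 0.016 ]] [0.5555 0.1687 0.0234]
[0.5476 0.3592 0.0013]
```

Emit:
carry_out(commands=[1,1,0.4,0,0,0,85,2,2,0.8,0,0,0,85,3,3,1.2,0,0,0,85,3.8,4,1.6,0,0,0,85,4.5,5,1.8,0,0,0,85,5,6,1.8,0,0,0,85,5.4,7,1.8,0,0,0,85,5.8,8,1.8,0,0,0,85,6,9,1.8,0,0,0,85,6.2,10,1.8,0,0,0,85])

```text
time_s: 0.93
eef_pos: [0.4692, -0.2956, 0.3014]
eef_rot: [-3.141, 0.0, 0.367]
force: [0.4, -0.2, -0.6]
gripper_width: 0.0851
finger_force: 0.0
```

Emit:
carry_out(commands=[0.2,1,0,0,0,-0.1,85,0.4,2,0,0,0,-0.2,85,0.4,3,0,0,0,-0.3,85,0.4,4,0,0,0,-0.35,85,0.4,5,0,0,0,-0.37,85,0.4,6,0,0,0,-0.37,85,0.2,7,0,0,0,-0.37,85,0,8,0,0,0,-0.37,85,-0.3,9,0,0,0,-0.37,85,-0.6,10,0,0,0,-0.37,85])

```text
time_s: 1.77
eef_pos: [0.4437, 0.1039, 0.3014]
eef_rot: [-3.142, 0.0, -0.003]
force: [0.6, -0.4, 0.6]
gripper_width: 0.0849
finger_force: 0.0
```

Emit:
carry_out(commands=[0,1,0,0,0,0,85,0,2,-0.3,0,0,0,85,-0.2,3,-0.7,0,0,0,85,-0.3,4,-1,0,0,0,85,-0.3,5,-1.2,0,0,0,85,-0.3,5,-1.2,0,0,0,85,-0.3,5,-1.2,0,0,0,85])

```text
time_s: 2.35
eef_pos: [0.432, 0.3037, 0.2523]
eef_rot: [3.14, 0.002, -0.0]
force: [0.4, -0.3, 0.7]
gripper_width: 0.0848
finger_force: 0.0
```

```bash
python3 - <<'E'
from h import *
p,d,c=shot('wrist','w1');print(robot.sense()['eef_pos'],c['position'])
E
```

```text
[0.43242861 0.30255194 0.25308679] [0.49800657 0.30306823 0.3946749 ]
```

View pics/w1.png

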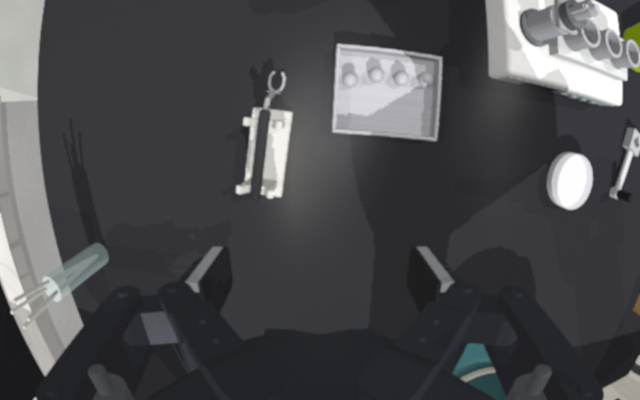

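The wrist picture shows the handle from (265,108) to (257,198), the pocket at (276,84), and the balls at (350,78), (376,74), (401,78) and (424,79).

```bash
python3 - <<'E'
from h import *
np.set_printoptions(precision=4,suppress=True)
p,d,c=load('w1');P=cloud('wrist',c,d);z=P[...,2];g=p.max(2).astype(int)
def reg(u0,v0,u1,v1,zl,zh,m2=True):
    m=np.zeros(z.shape,bool);m[v0:v1,u0:u1]=1;return m&(z>zl)&(z<zh)&m2
m=reg(235,100,290,210,.054,.08,g<90);q=P[m];print('handle',len(q),cv2.minAreaRect((q[:,:2]*1000).astype(np.float32)),np.median(q[:,2]),q[:,0].min(),q[:,0].max())
v,u=np.where(m);print('px',u.min(),u.max(),v.min(),v.max()); print('fit',np.polyfit(q[:,0],q[:,1],1))
m=reg(258,62,292,98,-.01,.05,g>85);q=P[m];v,u=np.where(m)
w=plane('wrist',c,np.c_[u,v],.003);print('pocket',len(w),w[:,0].min(),w[:,0].max(),w[:,1].min(),w[:,1].max())
cv2.imwrite('pics/x.png',(m*255).astype(np.uint8))
m=reg(333,50,440,130,.012,.03);m[:,:]&=True
q=P[m]
# balls: points above .016 inside tray interior
R=Rn.from_euler('z',-.052).as_matrix()
t=(q-[.535,.2186,0])@R
k=(abs(t[:,0])<.046)&(abs(t[:,1])<.058);t=t[k];q=q[k]
from scipy.cluster.hierarchy import fclusterdata
L=fclusterdata(t[:,:2],.008,criterion='distance',method='single')
for l in set(L):
    if (L==l).sum()>5:
        a=q[L==l];s=np.linalg.lstsq(np.c_[2*a,np.ones(len(a))],(a**2).sum(1),rcond=None)[0]
        print('ball',len(a),a.mean(0),a.max(0)[2],'sph',s[:3],'tray xy',t[L==l].mean(0))
m=reg(330,40,445,142,.02,.03);q=P[m];print('tray',cv2.minAreaRect((q[:,:2]*1000).astype(np.float32)))
# circle hough for ball pixel
a=cv2.resize(p[45:130,225:445],None,fx=3.6,fy=3.6,interpolation=cv2.INTER_CUBIC);cv2.imwrite('pics/w1c.png',a[:,:,::-1])
E
```

```text
handle 861 ((459.8912048339844, 369.1219177246094), (12.572192192077637, 100.40686798095703), 81.6158218383789) 0.0646337421003298 0.40984011442379775 0.509285279943599
px 249 269 110 200
fit [-0.1513  0.4376]
pocket 293 0.5275784524602651 0.5624694430631244 0.3441328518461506 0.3708095747348808
ball 200 [0.5478 0.2664 0.0206] 0.025337898916297508 sph [0.5484 0.2661 0.0146] tray xy [0.0103 0.0484 0.0206]
ball 198 [0.5548 0.2347 0.0205] 0.025165295145985977 sph [0.5556 0.2338 0.015 ] tray xy [0.019  0.0171 0.0205]
ball 190 [0.5526 0.2038 0.0203] 0.024981045439823157 sph [0.5535 0.2023 0.0147] tray xy [ 0.0183 -0.0139  0.0203]
ball 186 [0.5535 0.1723 0.0202] 0.026016744372393263 sph [0.5543 0.1705 0.0146] tray xy [ 0.0209 -0.0452  0.0202]
tray ((533.9827270507812, 219.32220458984375), (132.721435546875, 109.21902465820312), 86.89389038085938)
```

View pics/w1c.png

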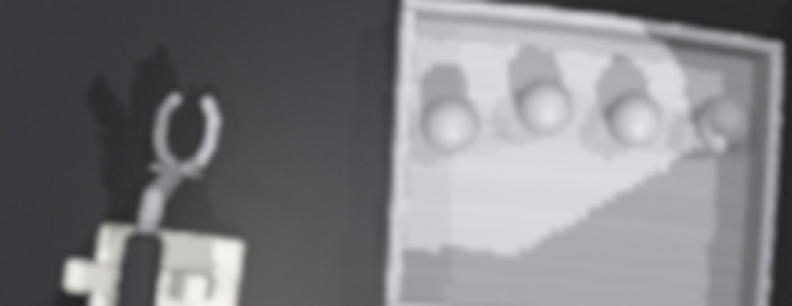

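The crop shows the horseshoe with slightly closed tips and four balls with clear space around them. Before lowering the fingers I check the rest's height beside the handle.

```bash
python3 - <<'E'
from h import *
np.set_printoptions(precision=3,suppress=True)
p,d,c=load('w1');P=cloud('wrist',c,d)
q=P[100:210,225:305].reshape(-1,3)
t=(q-[.4599,.3691,0])@Rn.from_euler('z',-.149).as_matrix()
t=t[t[:,2]>.004]
for x in range(-60,61,10):
    a=t[abs(t[:,0]*1000-x)<5]
    print(x,[ (y,int(1000*np.median(b[:,2]))) for y in range(-45,46,6) if len(b:=a[abs(a[:,1]*1000-y)<3])>2])
E
```

```text
-60 [(-21, 7), (-15, 6)]
-50 [(-27, 6), (-21, 7), (-15, 7), (-9, 59), (-3, 63), (3, 64)]
-40 [(-27, 5), (-21, 11), (-15, 48), (-9, 49), (-3, 63), (3, 64), (9, 53), (15, 61), (21, 34), (27, 6)]
-30 [(-27, 7), (-21, 7), (-15, 7), (-9, 8), (-3, 63), (3, 64), (15, 8), (21, 7), (27, 7)]
-20 [(-27, 6), (-21, 7), (-15, 7), (-9, 7), (-3, 62), (3, 64), (15, 8), (21, 7), (27, 7)]
-10 [(-27, 7), (-21, 7), (-15, 7), (-9, 8), (-3, 63), (3, 64), (15, 8), (21, 7)]
0 [(-27, 6), (-21, 7), (-15, 8), (-9, 8), (-3, 63), (3, 64), (15, 7), (21, 7)]
10 [(-27, 7), (-21, 7), (-15, 7), (-9, 8), (-3, 63), (3, 64), (15, 7), (21, 7), (27, 7)]
20 [(-27, 7), (-21, 8), (-15, 7), (-9, 8), (-3, 63), (3, 64), (15, 7), (21, 7)]
30 [(-27, 7), (-21, 8), (-15, 7), (-9, 51), (-3, 64), (3, 64), (9, 54), (15, 63), (21, 8)]
40 [(-27, 6), (-21, 8), (-15, 31), (-9, 30), (-3, 63), (3, 64), (9, 55), (15, 64), (21, 8), (27, 7)]
50 [(-27, 6), (-21, 7), (-15, 7), (-9, 7), (-3, 59), (3, 63), (15, 7), (21, 7)]
60 [(-3, 56), (3, 55)]
```

Emit:
carry_out(commands=[0.35,0.8,-0.5,0,0,-0.1,85,0.69,1.66,-1,0,0,-0.149,85,0.69,1.66,-2,0,0,-0.149,60,0.69,1.66,-3,0,0,-0.149,60,0.69,1.66,-4,0,0,-0.149,60,0.69,1.66,-4.8,0,0,-0.149,60,0.69,1.66,-5.35,0,0,-0.149,60,0.69,1.66,-5.35,0,0,-0.149,60,0.69,1.66,-5.35,0,0,-0.149,60])

```text
time_s: 3.15
eef_pos: [0.4608, 0.3675, 0.04]
eef_rot: [3.141, 0.001, -0.154]
force: [0.7, 0.2, 1.0]
gripper_width: 0.0603
finger_force: 0.0
```

Emit:
carry_out(commands=[0,0,0,0,0,0,30,0,0,0,0,0,0,15,0,0,0,0,0,0,5,0,0,0,0,0,0,0,0,0,0,0,0,0,0,0,0,0,0,0,0,0,0,0,0,0,0,0,0,0,0,0,0,0,0,0,0,0,0,0,0,0,0], force=60)

```text
time_s: 3.9
eef_pos: [0.4609, 0.369, 0.0412]
eef_rot: [-3.14, -0.001, -0.152]
force: [-0.6, -3.1, 8.7]
gripper_width: 0.011
finger_force: 58.7
```

Emit:
carry_out(commands=[0,0,0.5,0,0,0,0,0,0,1.2,0,0,0,0,0,0,2,0,0,0,0,-0.2,-0.8,2,0,0,0.03,0,-0.4,-1.8,2,0,0,0.07,0,-0.6,-2.8,2,0,0,0.1,0,-0.7,-3.8,2,0,0,0.1,0,-0.74,-4.8,1.5,0,0,0.1,0,-0.74,-4.8,1,0,0,0.1,0,-0.74,-4.8,1,0,0,0.1,0])

```text
time_s: 4.73
eef_pos: [0.4294, 0.1746, 0.0769]
eef_rot: [3.14, 0.003, -0.055]
force: [-1.3, -0.6, -2.1]
gripper_width: 0.0105
finger_force: 59.0
```

```bash
python3 - <<'E'
from h import *
np.set_printoptions(precision=4,suppress=True)
p,d,c=shot('wrist','w2');s=robot.sense();print(s['eef_pos'],s['eef_rot'],s['force'])
P=cloud('wrist',c,d)
T=np.array(s['eef_pos']);R=Rn.from_euler('z',s['eef_rot'][2]).as_matrix()
t=(P-T)@R
m=(t[...,0]>.03)&(t[...,0]<.13)&(abs(t[...,1])<.03)&(P[...,2]>.036)
v,u=np.where(m);print(u.min(),u.max(),v.min(),v.max())
q=t[m]
for x in range(30,125,6):
    a=q[abs(q[:,0]*1000-x)<3]
    if len(a): print(x,len(a),a[:,1].min(),a[:,1].max(),a[:,1].mean(),np.median(a[:,2]),)
a=cv2.resize(p[20:240,230:430],None,fx=2.7,fy=2.7,interpolation=cv2.INTER_CUBIC);cv2.imwrite('pics/w2c.png',a[:,:,::-1])
E
```

```text
[0.43   0.1759 0.0788] [ 3.141   0.0018 -0.0539] [ 0.1262  0.4835 -0.0147]
301 337 61 210
30 210 -0.007835950562491194 0.0036234601224816167 -0.0021546876519606575 0.021423266808091344
36 422 -0.007808034787029016 0.003570772139150017 -0.002112014219708686 0.021452795956353837
42 436 -0.0076992379146238275 0.003853088822135903 -0.0020463629129423427 0.021375608416625506
48 435 -0.007935984298918682 0.0038810891740225202 -0.002127935312461187 0.020466992479577357
54 209 -0.005044407069180754 0.00037817881275031216 -0.002317584539976313 0.014131655411756833
60 206 -0.005147721707507242 0.00043417444142922337 -0.002312345175921587 0.011492119509787376
66 162 -0.005197569113210332 0.0006073262526170062 -0.0022788194918721663 0.0010888986967266814
72 224 -0.010003364342461634 0.0051470547092719865 -0.0023178308906720685 -0.02261676505517402
78 140 -0.011644983678715913 0.007360093699143451 -0.0023859819913187026 -0.03484169941812814
84 119 -0.012242688770280948 0.007973954463605663 -0.0016061541239033221 -0.03471139997502081
90 111 -0.012246529815320359 0.007949709000461111 -0.002323910670455993 -0.03512656502543248
96 119 -0.012280303171959033 0.0073269629929228995 -0.0024457517087090926 -0.03498202313991935
102 4 -0.008276215017726617 0.00456245889067043 -0.0018721793658733395 -0.03559936199937604
```

View pics/w2c.png

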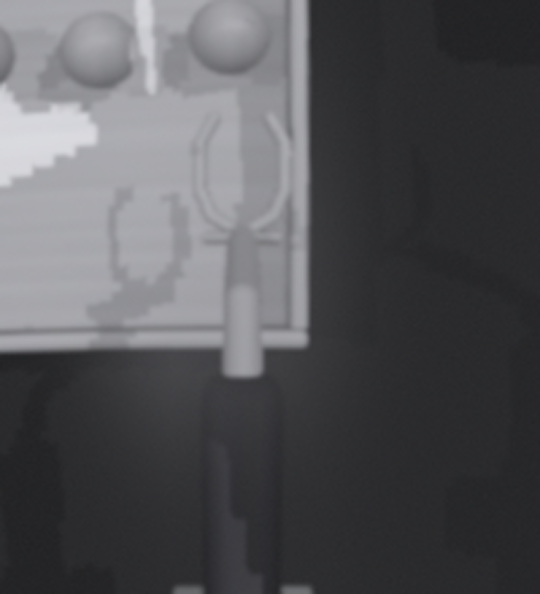

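The crop shows the spoon held straight, its pocket at crop (243,170), and ball 4 ahead at (230,35).

```bash
cat >>h.py <<'E'
def balls(n,tag,T=None,yaw=0,ctr=(.5345,.219),spoonmask=None):
    from scipy.cluster.hierarchy import fclusterdata
    p,d,c=load(tag);P=cloud(n,c,d).reshape(-1,3)
    t=(P-[ctr[0],ctr[1],0])@Rn.from_euler('z',-.053).as_matrix()
    k=(abs(t[:,0])<.047)&(abs(t[:,1])<.059)&(P[:,2]>.0135)&(P[:,2]<.028)
    q=P[k];L=fclusterdata(q[:,:2],.006,criterion='distance',method='single');out=[]
    for l in set(L):
        a=q[L==l]
        if len(a)<30: continue
        s=np.linalg.lstsq(np.c_[2*a,np.ones(len(a))],(a**2).sum(1),rcond=None)[0]
        r=np.sqrt(s[3]+(s[:3]**2).sum());o=s[:3]
        rel=None if T is None else (o-T)@Rn.from_euler('z',yaw).as_matrix()
        print('ball n',len(a),'c',o,'r',r,'tool',rel,'tray',(o-[ctr[0],ctr[1],0])@Rn.from_euler('z',-.053).as_matrix())
E
python3 - <<'E'
from h import *
np.set_printoptions(precision=4,suppress=True)
s=robot.sense();balls('wrist','w2',s['eef_pos'],s['eef_rot'][2]);print(s['eef_pos'],s['eef_rot'])
E
```

```text
ball n 563 c [0.5484 0.2655 0.0147] r 0.009291556979254267 tool [ 0.1134  0.0959 -0.0641] tray [0.0114 0.0472 0.0147]
ball n 609 c [0.5558 0.2335 0.0147] r 0.009344584393588226 tool [ 0.1224  0.0642 -0.0641] tray [0.0205 0.0156 0.0147]
ball n 683 c [0.5543 0.1701 0.0144] r 0.009555242734662362 tool [ 0.1243  0.0008 -0.0645] tray [ 0.0223 -0.0478  0.0144]
ball n 664 c [0.5533 0.2019 0.0145] r 0.009517815331090388 tool [ 0.1217  0.0325 -0.0644] tray [ 0.0197 -0.0161  0.0145]
[0.43   0.1759 0.0788] [ 3.141   0.0018 -0.0539]
```

Emit:
carry_out(commands=[0,0.075,-0.3,0,0,0,0,0,0.075,-0.6,0,0,0,0,0,0.075,-0.85,0,0,0,0,0,0.075,-0.85,0,0,0,0,0,0.075,-0.85,0,0,0,0])

```text
time_s: 5.2
eef_pos: [0.4304, 0.18, 0.0449]
eef_rot: [3.141, 0.002, -0.051]
force: [0.2, -0.5, -1.0]
gripper_width: 0.0105
finger_force: 59.0
```

Emit:
carry_out(commands=[0,0,-0.02,0,0,0,0,0,0,-0.04,0,0,0,0,0,0,-0.04,0,0,0,0,0,0,-0.04,0,0,0,0])

```text
time_s: 5.53
eef_pos: [0.4309, 0.1797, 0.0443]
eef_rot: [-3.141, -0.0, -0.052]
force: [0.2, 0.4, 0.0]
gripper_width: 0.0108
finger_force: 59.0
```

Emit:
carry_out(commands=[0,0,-0.02,0,0,0,0,0,0,-0.03,0,0,0,0,0,0,-0.03,0,0,0,0,0,0,-0.03,0,0,0,0])

```text
time_s: 5.87
eef_pos: [0.4307, 0.1796, 0.0428]
eef_rot: [3.142, 0.0, -0.052]
force: [-1.1, -0.6, 0.0]
gripper_width: 0.0111
finger_force: 59.0
```

Emit:
carry_out(commands=[0,0,-0.025,0,0,0,0,0,0,-0.025,0,0,0,0,0,0,-0.025,0,0,0,0,0,0,-0.025,0,0,0,0])

```text
time_s: 6.2
eef_pos: [0.4307, 0.1797, 0.0418]
eef_rot: [3.142, 0.0, -0.052]
force: [0.8, 0.1, -1.4]
gripper_width: 0.0109
finger_force: 59.0
```

Emit:
carry_out(commands=[0,0,-0.02,0,0,0,0,0,0,-0.02,0,0,0,0,0,0,-0.02,0,0,0,0,0,0,-0.02,0,0,0,0])

```text
time_s: 6.53
eef_pos: [0.4307, 0.1796, 0.041]
eef_rot: [3.142, 0.0, -0.052]
force: [0.4, -0.4, -0.9]
gripper_width: 0.0108
finger_force: 59.0
```

```bash
python3 - <<'E'
from h import *
np.set_printoptions(precision=4,suppress=True)
p,d,c=shot('wrist','w3');s=robot.sense();T=s['eef_pos'];y=s['eef_rot'][2];print(T,s['eef_rot'],s['force'],s['wrist_torque'])
balls('wrist','w3',T,y)
t=(cloud('wrist',c,d)-T)@Rn.from_euler('z',y).as_matrix()
for x in (84,92,98):
    m=(abs(t[...,0]*1000-x)<3)&(abs(t[...,1]+.002)<.018);g=p.max(2)
    a=t[m];h=a[:,2];k=h>np.median(h)+.0015;print(x,np.median(h)+T[2],a[k][:,1].min() if k.any() else 0,a[k][:,1].max() if k.any() else 0,h.max()+T[2])
E
```

```text
[0.4307 0.1797 0.041 ] [-3.1416 -0.     -0.0522] [-0.5167 -0.2439 -1.4419] [ 0.0076 -0.0222  0.0096]
ball n 147 c [0.4964 0.1753 0.0195] r 0.008923293918780339 tool [ 0.0658 -0.0009 -0.0216] tray [-0.0357 -0.0457  0.0195]
ball n 768 c [0.5485 0.2656 0.0147] r 0.009290455261922797 tool [ 0.1131  0.0919 -0.0263] tray [0.0115 0.0472 0.0147]
ball n 948 c [0.5542 0.1701 0.0146] r 0.009401202504089394 tool [ 0.1237 -0.0031 -0.0264] tray [ 0.0222 -0.0478  0.0146]
ball n 950 c [0.5532 0.2019 0.0146] r 0.009452883138429728 tool [ 0.1211  0.0286 -0.0265] tray [ 0.0195 -0.0161  0.0146]
ball n 863 c [0.5557 0.2335 0.0146] r 0.00943490284740645 tool [ 0.122   0.0603 -0.0264] tray [0.0204 0.0156 0.0146]
84 0.004384249139695241 -0.01998119544164693 0.009473359941917952 0.02548574940962628
92 0.004366990817446383 -0.019991988956646035 0.009387648197156 0.02523790939442908
98 0.0042729420721611885 -0.019995463738596547 0.008293442239434118 0.025383324872692518
```

Emit:
carry_out(commands=[0,-0.04,-0.02,0,0,0,0,0,-0.04,-0.02,0,0,0,0,0,-0.04,-0.02,0,0,0,0,0,-0.04,-0.02,0,0,0,0])

```text
time_s: 6.92
eef_pos: [0.4307, 0.178, 0.0402]
eef_rot: [3.142, 0.0, -0.052]
force: [-0.1, -1.3, -0.4]
gripper_width: 0.011
finger_force: 59.0
```

Emit:
carry_out(commands=[0,0,-0.02,0,0,0,0,0,0,-0.02,0,0,0,0,0,0,-0.02,0,0,0,0,0,0,-0.02,0,0,0,0])

```text
time_s: 7.25
eef_pos: [0.4307, 0.1781, 0.0394]
eef_rot: [-3.142, 0.0, -0.052]
force: [-1.4, -0.5, -0.9]
gripper_width: 0.0107
finger_force: 59.0
```

```bash
python3 - <<'E'
from h import *
np.set_printoptions(precision=4,suppress=True)
p,d,c=shot('wrist','w4');s=robot.sense();T=s['eef_pos'];y=s['eef_rot'][2];print(T,s['force'],s['wrist_torque'])
t=(cloud('wrist',c,d)-T)@Rn.from_euler('z',y).as_matrix()
for x in (80,84,88,92,96,100,104):
    m=(abs(t[...,0]*1000-x)<1.5)&(abs(t[...,1]+.001)<.013)
    a=t[m];h=a[:,2]+T[2]
    b=[(k,round(1000*np.median(h[abs(a[:,1]*1000-k)<.7]),1)) for k in np.arange(-13,11,1.5) if (abs(a[:,1]*1000-k)<.7).any()];print(x,[float(j) for _,j in b])
E
```

```text
[0.4307 0.1781 0.0394] [ 0.1994 -0.3364 -0.8243] [ 0.0051  0.0044 -0.0549]
80 [4.3, 3.7, 4.3, 7.2, 6.2, 3.5, 4.5, 4.0, 3.6, 3.8, 4.3, 3.5, 4.1, 6.7, 4.7, 4.2]
84 [4.1, 4.1, 6.8, 6.2, 3.5, 3.9, 4.1, 3.8, 4.5, 4.2, 4.5, 4.3, 3.7, 6.0, 6.9, 5.6]
88 [4.1, 3.6, 7.1, 6.0, 3.9, 3.8, 3.8, 3.9, 3.4, 4.4, 4.1, 3.7, 4.1, 5.0, 6.9, 5.5]
92 [3.9, 3.6, 6.7, 6.3, 3.7, 3.8, 4.1, 3.7, 4.1, 4.3, 3.5, 4.0, 4.1, 5.7, 7.0, 3.9]
96 [3.9, 4.1, 5.8, 7.0, 6.3, 4.1, 3.2, 4.1, 3.8, 3.7, 3.8, 3.8, 5.6, 6.5, 5.1, 4.2]
100 [4.0, 4.1, 3.9, 3.8, 5.0, 4.0, 3.7, 4.0, 3.9, 4.1, 4.0, 4.1, 6.3, 4.3, 3.8, 3.7]
104 [4.1, 3.8, 4.3, 4.3, 3.8, 3.9, 3.7, 4.2, 3.8, 3.6, 4.0, 3.8, 4.0, 3.2, 3.8, 3.9]
```

Emit:
carry_out(commands=[0.25,-0.013,0,0,0,0,0,0.5,-0.026,0,0,0,0,0,0.75,-0.039,0,0,0,0,0,0.98,-0.05,0,0,0,0,0,0.98,-0.05,0,0,0,0,0,0.98,-0.05,0,0,0,0,0,0.98,-0.05,0,0,0,0,0])

```text
time_s: 7.88
eef_pos: [0.4699, 0.176, 0.0392]
eef_rot: [3.141, 0.0, -0.052]
force: [0.8, 0.7, 0.1]
gripper_width: 0.0109
finger_force: 59.0
```

```bash
python3 - <<'E'
from h import *
np.set_printoptions(precision=4,suppress=True)
p,d,c=shot('wrist','w5');s=robot.sense();T=s['eef_pos'];y=s['eef_rot'][2];print(T,s['force'])
balls('wrist','w5',T,y)
E
```

```text
[0.4697 0.176  0.0393] [-0.8119 -0.8768 -1.9585]
ball n 798 c [0.5486 0.2656 0.0146] r 0.009383009252501694 tool [ 0.0741  0.0936 -0.0247] tray [0.0117 0.0473 0.0146]
ball n 930 c [0.5559 0.2335 0.0145] r 0.009502077152841475 tool [ 0.083   0.0619 -0.0248] tray [0.0206 0.0156 0.0145]
ball n 1206 c [0.5528 0.1708 0.0168] r 0.00889666843460258 tool [ 0.0832 -0.0009 -0.0225] tray [ 0.0208 -0.0472  0.0168]
ball n 1036 c [0.5533 0.2019 0.0144] r 0.009541196660924492 tool [ 0.0821  0.0302 -0.0249] tray [ 0.0197 -0.0161  0.0144]
```

Emit:
carry_out(commands=[0,0,0.15,0,0,0,0,0,0,0.4,0,0,0,0,0,0,0.8,0,0,0,0,0,0,1.3,0,0,0,0,0,0,1.9,0,0,0,0,0,0,2.6,0,0,0,0,0,0,3.3,0,0,0,0,0,0,4,0,0,0,0,0,0,4.5,0,0,0,0,0,0,4.5,0,0,0,0])

```text
time_s: 8.77
eef_pos: [0.4708, 0.1764, 0.2253]
eef_rot: [-3.139, -0.006, -0.052]
force: [0.9, -0.0, -0.0]
gripper_width: 0.0107
finger_force: 59.0
```

```bash
python3 - <<'E'
from h import *
p,d,c=shot('wrist','w6');s=robot.sense();print(s['eef_pos'])
a=cv2.resize(p[0:260,200:460],None,fx=1.5,fy=1.5);cv2.imwrite('pics/w6c.png',a[:,:,::-1])
E
```

```text
[0.47035656 0.17630948 0.22266803]
```

View pics/w6c.png

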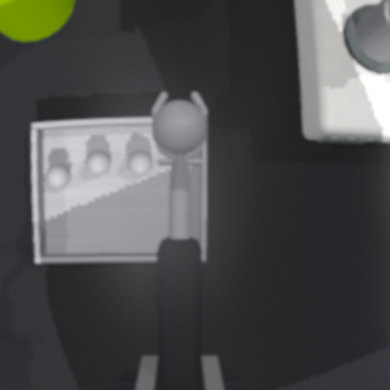

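The ball sits in the pocket (crop 180,128) and the other three are still in the tray. I carry it gently towards the mill.

Emit:
carry_out(commands=[0,-0.1,0.1,0,0,0,0,0.1,-0.4,0.3,0,0,0.01,0,0.2,-0.9,0.6,0,0,0.02,0,0.3,-1.5,0.8,0,0,0.03,0,0.4,-2.2,0.8,0,0,0.04,0,0.6,-2.9,0.8,0,0,0.045,0,0.8,-3.6,0.8,0,0,0.045,0,0.9,-4.2,0.8,0,0,0.045,0,1,-4.7,0.8,0,0,0.045,0,1,-5,0.8,0,0,0.045,0])

```text
time_s: 9.65
eef_pos: [0.5097, -0.026, 0.2503]
eef_rot: [3.141, 0.002, -0.009]
force: [-0.0, -0.4, -0.7]
gripper_width: 0.0111
finger_force: 59.0
```

Emit:
carry_out(commands=[0,0,0,0,0,0,0,0,0,0,0,0,0,0,0,0,0,0,0,0,0])

```text
time_s: 9.9
eef_pos: [0.5097, -0.0233, 0.2512]
eef_rot: [-3.141, 0.0, -0.007]
force: [0.0, 0.4, -1.1]
gripper_width: 0.0111
finger_force: 59.0
```

```bash
python3 - <<'E'
from h import *
np.set_printoptions(precision=4,suppress=True)
p,d,c=shot('wrist','w7');s=robot.sense();T=s['eef_pos'];y=s['eef_rot'][2];print(T,s['eef_rot'])
P=cloud('wrist',c,d).reshape(-1,3);M=np.array([.636,.031,0])
t=P-M
for j,yy in enumerate((-.055,-.107,-.159)):
    k=(abs(t[:,0])<.028)&(abs(t[:,1]-yy)<.025)&(abs(P[:,2]-.120)<.003)
    q=P[k]; (a,b),r=cv2.minEnclosingCircle((q[:,:2]*1000).astype(np.float32));print('jar',j+1,k.sum(),a,b,r,np.median(q[:,2]))
k=(abs(t[:,0])<.025)&(abs(t[:,1])<.025)&(abs(P[:,2]-.147)<.002);q=P[k];print('collar',cv2.minEnclosingCircle((q[:,:2]*1000).astype(np.float32)),len(q))
k=(t[:,0]>.03)&(abs(t[:,1])<.05)&(abs(P[:,2]-.133)<.003);q=P[k];print('bar',len(q), cv2.minAreaRect((q[:,:2]*1000).astype(np.float32)) if len(q) else 0)
# spoon/ball in tool frame
q=(P-T)@Rn.from_euler('z',y).as_matrix();k=(q[:,0]>.07)&(q[:,0]<.11)&(abs(q[:,1])<.02)&(q[:,2]>-.05)&(q[:,2]<0)
q=q[k];print(q[q[:,2]>-.025].mean(0),q[:,2].max(),k.sum())
E
```

```text
[ 0.5097 -0.0231  0.2513] [-3.1413  0.0002 -0.0064]
jar 1 420 636.4898681640625 -24.074790954589844 19.88763427734375 0.11963514158933442
jar 2 558 635.5750122070312 -76.27627563476562 20.227428436279297 0.1196677342705095
jar 3 516 635.0772094726562 -127.79357147216797 20.356536865234375 0.11956991313390472
collar ((636.795654296875, 30.629802703857422), 17.29816246032715) 687
bar 658 ((675.72119140625, 28.74091339111328), (29.566030502319336, 20.303918838500977), 87.68162536621094)
[ 0.0834 -0.001  -0.0197] -0.008462451587821662 1508
```

Emit:
carry_out(commands=[0.25,0,-0.3,0,0.1,0,0,0.5,0,-0.6,0,0.2,0,0,0.8,0,-0.9,0,0.3,0,0,1.08,0,-1.2,0,0.4,0,0,1.16,0,-1.3,0,0.436,0,0,1.3,0,-1.25,0,0.5,0,0,1.46,0,-1.19,0,0.58,0,0,1.58,0,-1.14,0,0.64,0,0,1.72,0,-1.11,0,0.7,0,0,1.79,0,-1.09,0,0.733,0,0])

```text
time_s: 10.78
eef_pos: [0.5822, -0.0228, 0.207]
eef_rot: [3.135, 0.737, -0.008]
force: [-0.7, -0.1, -1.1]
gripper_width: 0.0108
finger_force: 59.0
```

Emit:
carry_out(commands=[0.08,0,0.03,0,0.035,0,0,0.17,0,0.06,0,0.07,0,0,0.25,0,0.09,0,0.105,0,0,0.34,0,0.13,0,0.14,0,0,0.34,0,0.13,0,0.14,0,0,0.34,0,0.13,0,0.14,0,0,0.34,0,0.13,0,0.14,0,0,0.34,0,0.13,0,0.14,0,0])

```text
time_s: 11.45
eef_pos: [0.595, -0.0236, 0.2134]
eef_rot: [3.133, 0.871, -0.011]
force: [1.1, -0.0, -0.6]
gripper_width: 0.011
finger_force: 59.1
```

```bash
python3 - <<'E'
from h import *
np.set_printoptions(precision=4,suppress=True)
p,d,c=shot('wrist','w8');s=robot.sense();print(s['eef_pos'],s['eef_rot'],s['force'])
p2,d2,c2=shot('top','t1')
M=np.hstack([p[:,120:520],cv2.resize(p2[150:210,290:410],(400,200)).repeat(1,0) if 0 else np.vstack([cv2.resize(p2[150:210,290:410],(400,200)),np.zeros((200,400,3),np.uint8)])])
cv2.imwrite('pics/w8c.png',M[:,:,::-1])
E
```

```text
[ 0.595  -0.0237  0.2135] [ 3.1329  0.8715 -0.011 ] [ 0.3083  0.001  -0.723 ]
```

View pics/w8c.png

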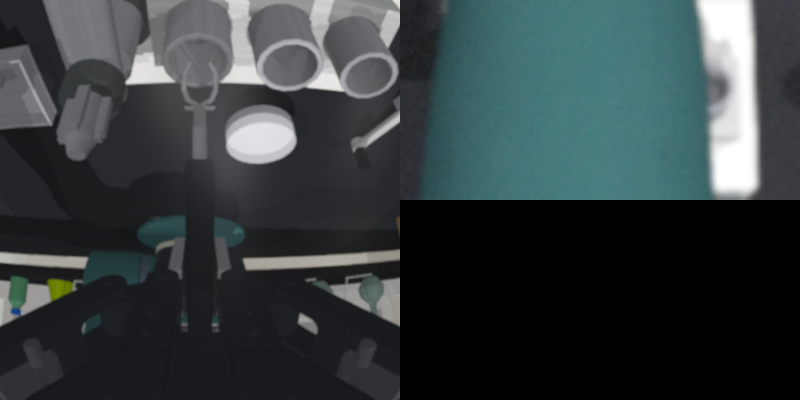

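The pocket, at wrist px (320,85), is empty with its tips inside jar 1. I back off level and check that the ball is in the jar.

Emit:
carry_out(commands=[0,0,0.5,0,0,0,0,0,0,1,0,0,0,0,0,0,1.5,0,-0.05,0,0,-0.3,0,1.5,0,-0.17,0,0,-0.6,0,1.5,0,-0.29,0,0,-1,0,1.4,0,-0.41,0,0,-1.3,0,1.3,0,-0.53,0,0,-1.6,0,1.2,0,-0.65,0,0,-1.9,0,1.1,0,-0.77,0,0,-2.13,0,1,0,-0.871,0,0])

```text
time_s: 12.38
eef_pos: [0.5091, -0.0239, 0.254]
eef_rot: [3.141, -0.007, -0.007]
force: [-0.2, -0.2, -1.2]
gripper_width: 0.0109
finger_force: 59.0
```

```bash
cat >>h.py <<'E'
def jars(tag):
    p,d,c=load(tag);P=cloud('wrist',c,d).reshape(-1,3)
    for j,(x,y) in enumerate([(.6365,-.0241),(.6356,-.0763),(.6351,-.1278)]):
        r=np.hypot(P[:,0]-x,P[:,1]-y);q=P[(r<.0145)&(P[:,2]>.06)&(P[:,2]<.115)]
        print('jar',j+1,len(q),'z hist',np.histogram(q[:,2],np.arange(.07,.116,.005))[0], q[q[:,2]<.1].mean(0) if len(q) else '')
E
python3 - <<'E'
from h import *
np.set_printoptions(precision=4,suppress=True)
p,d,c=shot('wrist','w9');s=robot.sense();print(s['eef_pos'],s['eef_rot']);jars('w9')
E
```

```text
[ 0.5068 -0.0237  0.2539] [ 3.1413 -0.0133 -0.0073]
jar 1 410 z hist [ 19 108   3  43 195  42   0   0   0] [ 0.6373 -0.0244  0.0873]
jar 2 376 z hist [ 41 335   0   0   0   0   0   0   0] [ 0.6387 -0.0789  0.0759]
jar 3 205 z hist [ 24 181   0   0   0   0   0   0   0] [ 0.6388 -0.134   0.0758]
```

Emit:
carry_out(commands=[-0.5,0.8,0,0,0,-0.01,0,-1,1.8,0,0,0,-0.02,0,-1.5,2.8,0,0,0,-0.03,0,-1.96,3.8,0,0,0,-0.045,0,-1.96,4.8,0,0,0,-0.045,0,-1.96,5.84,-0.6,0,0,-0.045,0,-1.96,5.84,-1.6,0,0,-0.045,0,-1.96,5.84,-2.6,0,0,-0.045,0,-1.96,5.84,-3.6,0,0,-0.045,0,-1.96,5.84,-4.4,0,0,-0.045,0])

```text
time_s: 13.27
eef_pos: [0.4303, 0.2097, 0.0743]
eef_rot: [3.141, 0.003, -0.051]
force: [-0.0, 0.9, -1.6]
gripper_width: 0.0109
finger_force: 59.1
```

Emit:
carry_out(commands=[0,0,0,0,0,0,0,0,0,0,0,0,0,0,0,0,0,0,0,0,0,0,0,0,0,0,0,0])

```text
time_s: 13.6
eef_pos: [0.4328, 0.2101, 0.08]
eef_rot: [-3.14, -0.001, -0.052]
force: [0.3, 0.1, -1.6]
gripper_width: 0.0107
finger_force: 59.0
```

```bash
cat >>h.py <<'E'
def pocket(tag,T,y,x0=-.02):
    p,d,c=load(tag);P=cloud('wrist',c,d).reshape(-1,3);t=(P-T)@Rn.from_euler('z',y).as_matrix()
    for x in (36,44,84,90,96,100,104):
        k=(abs(t[:,0]*1000-x)<2)&(abs(t[:,1])<.016)&(P[:,2]>.031 if x>60 else P[:,2]>.05)
        if k.sum(): print('  x',x,k.sum(),'lat %.4f %.4f'%(t[k,1].min(),t[k,1].max()),'z %.4f'%np.median(t[k,2]))
E
python3 - <<'E'
from h import *
np.set_printoptions(precision=4,suppress=True)
p,d,c=shot('wrist','w10');s=robot.sense();T=s['eef_pos'];y=s['eef_rot'][2];print(T,s['eef_rot'])
pocket('w10',T,y);balls('wrist','w10',T,y)
E
```

```text
[0.4327 0.21   0.0797] [-3.1399 -0.0014 -0.0524]
  x 36 282 lat -0.0065 0.0049 z 0.0237
  x 44 292 lat -0.0063 0.0053 z 0.0238
  x 84 79 lat -0.0107 0.0095 z -0.0322
  x 90 77 lat -0.0107 0.0095 z -0.0326
  x 96 84 lat -0.0107 0.0089 z -0.0323
  x 100 35 lat -0.0078 0.0067 z -0.0324
ball n 607 c [0.5486 0.2657 0.0145] r 0.009481587698681467 tool [ 0.1128  0.0617 -0.0653] tray [0.0116 0.0474 0.0145]
ball n 653 c [0.5531 0.202  0.0146] r 0.009427263714855336 tool [ 0.1207 -0.0017 -0.0651] tray [ 0.0195 -0.016   0.0146]
ball n 640 c [0.5557 0.2335 0.0146] r 0.009450095447429708 tool [ 0.1216  0.0299 -0.0652] tray [0.0204 0.0156 0.0146]
```

Emit:
carry_out(commands=[0,-0.027,-0.4,0,0,0,0,0,-0.027,-0.75,0,0,0,0,0,-0.027,-0.95,0,0,0,0,0,-0.027,-1,0,0,0,0,0,-0.027,-1,0,0,0,0,0,-0.027,-1,0,0,0,0])

```text
time_s: 14.15
eef_pos: [0.4324, 0.2089, 0.0387]
eef_rot: [-3.141, 0.0, -0.052]
force: [-1.2, -0.3, 2.9]
gripper_width: 0.0109
finger_force: 59.6
```

Emit:
carry_out(commands=[0.23,-0.012,0,0,0,0,0,0.46,-0.024,0,0,0,0,0,0.7,-0.036,0,0,0,0,0,0.92,-0.048,0,0,0,0,0,0.92,-0.048,0,0,0,0,0,0.92,-0.048,0,0,0,0,0,0.92,-0.048,0,0,0,0,0])

```text
time_s: 14.73
eef_pos: [0.4692, 0.2068, 0.0378]
eef_rot: [-3.141, 0.0, -0.052]
force: [3.1, -0.2, 4.4]
gripper_width: 0.0108
finger_force: 59.7
```

```bash
python3 - <<'E'
from h import *
np.set_printoptions(precision=4,suppress=True)
p,d,c=shot('wrist','w11');s=robot.sense();T=s['eef_pos'];y=s['eef_rot'][2];print(T,s['force'])
balls('wrist','w11',T,y)
E
```

```text
[0.469  0.2068 0.0377] [ 2.4119 -0.4288  3.9765]
ball n 1034 c [0.5728 0.2005 0.0151] r 0.009477101277794336 tool [ 0.104  -0.0008 -0.0226] tray [ 0.0392 -0.0164  0.0151]
ball n 146 c [0.5361 0.2023 0.0194] r 0.008232963341239146 tool [ 0.0673 -0.0009 -0.0183] tray [ 0.0025 -0.0166  0.0194]
ball n 1039 c [0.5559 0.2336 0.0144] r 0.009539810265899012 tool [ 0.0854  0.0313 -0.0233] tray [0.0206 0.0157 0.0144]
ball n 953 c [0.5487 0.2657 0.0144] r 0.009540243702951291 tool [ 0.0765  0.063  -0.0233] tray [0.0117 0.0474 0.0144]
```

Emit:
carry_out(commands=[0,0,0.035,0,0,0,0,0,0,0.035,0,0,0,0,0.1,-0.005,0.035,0,0,0,0,0.2,-0.01,0.035,0,0,0,0,0.31,-0.015,0.035,0,0,0,0,0.31,-0.015,0.035,0,0,0,0,0.31,-0.015,0.035,0,0,0,0])

```text
time_s: 15.37
eef_pos: [0.4808, 0.2061, 0.0384]
eef_rot: [-3.142, 0.002, -0.052]
force: [2.1, -0.1, 3.1]
gripper_width: 0.011
finger_force: 59.6
```

```bash
python3 - <<'E'
from h import *
np.set_printoptions(precision=4,suppress=True)
p,d,c=shot('wrist','w12');s=robot.sense();T=s['eef_pos'];y=s['eef_rot'][2];print(T,s['force'])
balls('wrist','w12',T,y)
E
```

```text
[0.4808 0.2061 0.0384] [1.8228 0.4574 2.896 ]
ball n 1220 c [0.5639 0.201  0.0168] r 0.008838548576895526 tool [ 0.0833 -0.0007 -0.0216] tray [ 0.0303 -0.0164  0.0168]
ball n 1045 c [0.5559 0.2336 0.0143] r 0.00958951781075389 tool [ 0.0736  0.0314 -0.024 ] tray [0.0206 0.0157 0.0143]
ball n 935 c [0.5487 0.2656 0.0145] r 0.009437770190007187 tool [ 0.0647  0.063  -0.0239] tray [0.0117 0.0473 0.0145]
```

Emit:
carry_out(commands=[-0.05,0,0.15,0,0,0,0,-0.05,0,0.4,0,0,0,0,-0.05,0,0.8,0,0,0,0,-0.05,0,1.3,0,0,0,0,-0.05,0,1.9,0,0,0,0,-0.05,0,2.6,0,0,0,0,-0.05,0,3.3,0,0,0,0,-0.05,0,4,0,0,0,0,-0.05,0,4.6,0,0,0,0,-0.05,0,5,0,0,0,0])

```text
time_s: 16.25
eef_pos: [0.4785, 0.2061, 0.2419]
eef_rot: [-3.141, 0.0, -0.052]
force: [0.5, -0.1, -0.7]
gripper_width: 0.0107
finger_force: 59.0
```

Emit:
carry_out(commands=[0,-0.2,0.2,0,0,0,0,0,-0.6,0.3,0,0,0.01,0,0,-1.3,0.3,0,0,0.02,0,0.1,-2.1,0.3,0,0,0.03,0,0.3,-3,0.3,0,0,0.04,0,0.5,-3.9,0.3,0,0,0.045,0,0.6,-4.8,0.3,0,0,0.045,0,0.7,-5.6,0.3,0,0,0.045,0,0.75,-6.3,0.3,0,0,0.045,0,0.75,-6.8,0.3,0,0,0.045,0])

```text
time_s: 17.08
eef_pos: [0.5079, -0.0686, 0.2499]
eef_rot: [3.141, 0.003, -0.009]
force: [-0.6, 0.2, -0.9]
gripper_width: 0.0111
finger_force: 59.0
```

Emit:
carry_out(commands=[0,-0.2,0,0,0,0,0,0,-0.24,0,0,0,0,0,0,-0.24,0,0,0,0,0,0,-0.24,0,0,0,0,0,0,-0.24,0,0,0,0,0])

```text
time_s: 17.5
eef_pos: [0.5087, -0.0746, 0.2504]
eef_rot: [-3.141, 0.002, -0.006]
force: [1.1, -0.1, -0.6]
gripper_width: 0.0107
finger_force: 59.0
```

```bash
cat >>h.py <<'E'
def load_in_pocket(tag,T,y):
    p,d,c=load(tag);P=cloud('wrist',c,d).reshape(-1,3)
    q=(P-T)@Rn.from_euler('z',y).as_matrix();k=(q[:,0]>.07)&(q[:,0]<.11)&(abs(q[:,1])<.02)&(q[:,2]>-.025)&(q[:,2]<0)
    print('pocket load',k.sum(),q[k].mean(0),q[k][:,2].max())
E
python3 - <<'E'
from h import *
np.set_printoptions(precision=4,suppress=True)
p,d,c=shot('wrist','w13');s=robot.sense();T=s['eef_pos'];y=s['eef_rot'][2];print(T,s['eef_rot'])
load_in_pocket('w13',T,y);jars('w13')
load_in_pocket('w7',[ 0.5097,-0.0231,0.2513],-.0064)
E
```

```text
[ 0.5087 -0.0746  0.2505] [-3.1414  0.002  -0.0059]
pocket load 1165 [ 0.0841 -0.0007 -0.0197] -0.008470147361941793
jar 1 393 z hist [ 10  90   0  41 201  51   0   0   0] [ 0.637  -0.0237  0.0884]
jar 2 370 z hist [ 50 320   0   0   0   0   0   0   0] [ 0.6403 -0.0765  0.0758]
jar 3 383 z hist [ 46 337   0   0   0   0   0   0   0] [ 0.6382 -0.1306  0.0758]
pocket load 1162 [ 0.0834 -0.0009 -0.0197] -0.00846998570787083
```

Emit:
carry_out(commands=[0.25,-0.02,-0.3,0,0.1,0,0,0.5,-0.02,-0.6,0,0.2,0,0,0.8,-0.02,-0.9,0,0.3,0,0,1.08,-0.02,-1.18,0,0.4,0,0,1.16,-0.02,-1.28,0,0.436,0,0,1.3,-0.02,-1.23,0,0.5,0,0,1.46,-0.02,-1.17,0,0.58,0,0,1.58,-0.02,-1.12,0,0.64,0,0,1.72,-0.02,-1.09,0,0.7,0,0,1.79,-0.02,-1.07,0,0.733,0,0])

```text
time_s: 18.38
eef_pos: [0.5811, -0.0754, 0.2068]
eef_rot: [3.135, 0.739, -0.008]
force: [0.7, 0.5, -0.7]
gripper_width: 0.0105
finger_force: 59.1
```

Emit:
carry_out(commands=[0.08,0,0.03,0,0.035,0,0,0.17,0,0.06,0,0.07,0,0,0.25,0,0.09,0,0.105,0,0,0.34,0,0.13,0,0.14,0,0,0.34,0,0.13,0,0.14,0,0,0.34,0,0.13,0,0.14,0,0,0.34,0,0.13,0,0.14,0,0,0.34,0,0.13,0,0.14,0,0])

```text
time_s: 19.05
eef_pos: [0.5938, -0.0761, 0.2132]
eef_rot: [3.133, 0.873, -0.011]
force: [-0.4, -0.5, -0.1]
gripper_width: 0.0106
finger_force: 59.1
```

Emit:
carry_out(commands=[0,0,0.5,0,0,0,0,0,0,1,0,0,0,0,0,0,1.5,0,-0.05,0,0,-0.3,0,1.5,0,-0.17,0,0,-0.6,0,1.5,0,-0.29,0,0,-1,0,1.4,0,-0.41,0,0,-1.3,0,1.3,0,-0.53,0,0,-1.6,0,1.2,0,-0.65,0,0,-1.9,0,1.1,0,-0.77,0,0,-2.13,0,1,0,-0.873,0,0])

```text
time_s: 19.88
eef_pos: [0.5078, -0.0762, 0.254]
eef_rot: [3.141, -0.007, -0.007]
force: [-0.3, 0.3, -0.0]
gripper_width: 0.0107
finger_force: 59.1
```

```bash
python3 - <<'E'
from h import *
np.set_printoptions(precision=4,suppress=True)
p,d,c=shot('wrist','w14');s=robot.sense();T=s['eef_pos'];y=s['eef_rot'][2];print(T,s['eef_rot'])
load_in_pocket('w14',T,y);jars('w14')
E
```

```text
[ 0.5055 -0.076   0.2538] [ 3.1408 -0.014  -0.0074]
pocket load 209 [ 0.0739 -0.001  -0.0141] -0.0004989743389398061
jar 1 372 z hist [  7  81   1  41 200  42   0   0   0] [ 0.6369 -0.0236  0.0887]
jar 2 410 z hist [ 11 105   1  57 199  37   0   0   0] [ 0.6366 -0.0766  0.0876]
jar 3 378 z hist [ 42 336   0   0   0   0   0   0   0] [ 0.6383 -0.1306  0.0759]
```

Emit:
carry_out(commands=[-0.5,1,0,0,0,-0.01,0,-1,2,0,0,0,-0.02,0,-1.5,3,0,0,0,-0.03,0,-1.94,4,0,0,0,-0.045,0,-1.94,5,0,0,0,-0.045,0,-1.94,6,-0.3,0,0,-0.045,0,-1.94,7,-0.9,0,0,-0.045,0,-1.94,7.93,-1.6,0,0,-0.045,0,-1.94,7.93,-2.5,0,0,-0.045,0,-1.94,7.93,-3.4,0,0,-0.045,0])

```text
time_s: 20.77
eef_pos: [0.4309, 0.2435, 0.1178]
eef_rot: [-3.139, -0.001, -0.049]
force: [1.0, -0.3, -0.9]
gripper_width: 0.0108
finger_force: 59.2
```

Emit:
carry_out(commands=[0,0,-0.6,0,0,0,0,0,0,-1,0,0,0,0,0,0,-1,0,0,0,0,0,0,-1,0,0,0,0,0,0,-1,0,0,0,0,0,0,-1,0,0,0,0])

```text
time_s: 21.27
eef_pos: [0.4319, 0.2411, 0.0797]
eef_rot: [-3.14, -0.0, -0.052]
force: [-0.1, -0.1, -0.7]
gripper_width: 0.0107
finger_force: 59.2
```

```bash
python3 - <<'E'
from h import *
np.set_printoptions(precision=4,suppress=True)
p,d,c=shot('wrist','w15');s=robot.sense();T=s['eef_pos'];y=s['eef_rot'][2];print(T,s['eef_rot'])
pocket('w15',T,y);balls('wrist','w15',T,y)
E
```

```text
[0.4318 0.241  0.0795] [-3.1404 -0.0002 -0.0524]
  x 36 281 lat -0.0064 0.0049 z 0.0236
  x 44 291 lat -0.0063 0.0052 z 0.0236
  x 84 77 lat -0.0107 0.0095 z -0.0325
  x 90 77 lat -0.0107 0.0095 z -0.0325
  x 96 84 lat -0.0106 0.0089 z -0.0326
  x 100 36 lat -0.0079 0.0067 z -0.0326
ball n 651 c [0.5558 0.2336 0.0146] r 0.009424426303462064 tool [ 0.1242 -0.0009 -0.0649] tray [0.0205 0.0157 0.0146]
ball n 656 c [0.5486 0.2659 0.0145] r 0.00948457829475677 tool [ 0.1153  0.0309 -0.065 ] tray [0.0116 0.0475 0.0145]
```

Emit:
carry_out(commands=[0,0,-0.4,0,0,0,0,0,0,-0.75,0,0,0,0,0,0,-0.95,0,0,0,0,0,0,-0.98,0,0,0,0,0,0,-0.98,0,0,0,0,0,0,-0.98,0,0,0,0])

```text
time_s: 21.82
eef_pos: [0.4316, 0.241, 0.0395]
eef_rot: [-3.141, 0.001, -0.052]
force: [0.0, 0.3, -0.3]
gripper_width: 0.0107
finger_force: 59.2
```

Emit:
carry_out(commands=[0.25,-0.013,0,0,0,0,0,0.5,-0.026,0,0,0,0,0,0.75,-0.039,0,0,0,0,0,0.98,-0.05,0,0,0,0,0,0.98,-0.05,0,0,0,0,0,0.98,-0.05,0,0,0,0,0,0.98,-0.05,0,0,0,0,0])

```text
time_s: 22.4
eef_pos: [0.4706, 0.2387, 0.0386]
eef_rot: [3.142, 0.002, -0.052]
force: [1.1, 0.1, 2.5]
gripper_width: 0.0108
finger_force: 59.5
```

```bash
python3 - <<'E'
from h import *
np.set_printoptions(precision=4,suppress=True)
p,d,c=shot('wrist','w16');s=robot.sense();T=s['eef_pos'];y=s['eef_rot'][2];print(T,s['force'])
balls('wrist','w16',T,y)
E
```

```text
[0.4704 0.2388 0.0387] [ 0.0774 -0.8773  1.1401]
ball n 1016 c [0.5745 0.2325 0.0146] r 0.009397123188614027 tool [ 0.1043 -0.0009 -0.024 ] tray [0.0393 0.0156 0.0146]
ball n 143 c [0.5379 0.2343 0.0195] r 0.007632219203104753 tool [ 0.0676 -0.001  -0.0192] tray [0.0026 0.0155 0.0195]
ball n 1037 c [0.5487 0.2658 0.0144] r 0.009511925441251077 tool [ 0.0767  0.031  -0.0242] tray [0.0117 0.0474 0.0144]
```

Emit:
carry_out(commands=[0,0,0.015,0,0,0,0,0.1,-0.005,0.015,0,0,0,0,0.2,-0.01,0.015,0,0,0,0,0.31,-0.015,0.015,0,0,0,0,0.31,-0.015,0.015,0,0,0,0,0.31,-0.015,0.015,0,0,0,0,0.31,-0.015,0.015,0,0,0,0])

```text
time_s: 23.03
eef_pos: [0.4828, 0.2382, 0.0391]
eef_rot: [3.141, 0.002, -0.052]
force: [0.4, 0.2, 0.5]
gripper_width: 0.0109
finger_force: 59.3
```

Emit:
carry_out(commands=[-0.05,0,0.15,0,0,0,0,-0.05,0,0.4,0,0,0,0,-0.05,0,0.8,0,0,0,0,-0.05,0,1.3,0,0,0,0,-0.05,0,1.9,0,0,0,0,-0.05,0,2.6,0,0,0,0,-0.05,0,3.3,0,0,0,0,-0.05,0,4,0,0,0,0,-0.05,0,4.6,0,0,0,0,-0.05,0,5,0,0,0,0])

```text
time_s: 23.87
eef_pos: [0.4807, 0.2383, 0.2431]
eef_rot: [-3.14, -0.001, -0.052]
force: [0.2, 1.0, -0.9]
gripper_width: 0.0107
finger_force: 59.1
```

```bash
python3 - <<'E'
from h import *
np.set_printoptions(precision=4,suppress=True)
p,d,c=shot('wrist','w17');s=robot.sense();T=s['eef_pos'];y=s['eef_rot'][2];print(T,s['force'])
load_in_pocket('w17',T,y);balls('wrist','w17')
E
```

```text
[0.4812 0.2385 0.2455] [-1.3521 -0.3156  2.6199]
pocket load 997 [ 0.0845 -0.001  -0.0214] -0.01156940227591083
ball n 211 c [0.5487 0.2658 0.0145] r 0.009537215832546075 tool None tray [0.0117 0.0475 0.0145]
```

Emit:
carry_out(commands=[0,-0.2,0.1,0,0,0,0,0,-0.6,0.2,0,0,0.01,0,0,-1.3,0.2,0,0,0.02,0,0.1,-2.1,0.2,0,0,0.03,0,0.2,-3,0.2,0,0,0.04,0,0.3,-3.9,0.2,0,0,0.045,0,0.4,-4.8,0.2,0,0,0.045,0,0.5,-5.7,0.2,0,0,0.045,0,0.6,-6.6,0.2,0,0,0.045,0,0.65,-7.4,0.2,0,0,0.045,0])

```text
time_s: 24.75
eef_pos: [0.5059, -0.0602, 0.2462]
eef_rot: [3.142, 0.003, -0.008]
force: [0.5, 0.3, -1.1]
gripper_width: 0.0112
finger_force: 59.1
```

Emit:
carry_out(commands=[0.05,-0.7,0,0,0,0,0,0.05,-1.2,0,0,0,0,0,0.05,-1.6,0,0,0,0,0,0.05,-1.73,0,0,0,0,0,0.05,-1.73,0,0,0,0,0,0.05,-1.73,0,0,0,0,0,0.05,-1.73,0,0,0,0,0])

```text
time_s: 25.33
eef_pos: [0.5086, -0.1262, 0.247]
eef_rot: [-3.141, 0.002, -0.007]
force: [-0.7, 0.2, -0.3]
gripper_width: 0.0109
finger_force: 59.1
```

```bash
python3 - <<'E'
from h import *
np.set_printoptions(precision=4,suppress=True)
p,d,c=shot('wrist','w18');s=robot.sense();T=s['eef_pos'];y=s['eef_rot'][2];print(T,s['eef_rot'])
load_in_pocket('w18',T,y);jars('w18')
E
```

```text
[ 0.5087 -0.1261  0.2471] [-3.1414  0.0021 -0.0062]
pocket load 1164 [ 0.084  -0.0009 -0.0199] -0.008661181197592488
jar 1 220 z hist [  5  23   0  13 139  39   0   1   0] [ 0.6371 -0.0229  0.0913]
jar 2 397 z hist [ 12  88   1  54 190  52   0   0   0] [ 0.6363 -0.0756  0.0884]
jar 3 395 z hist [ 42 353   0   0   0   0   0   0   0] [ 0.6396 -0.1278  0.0759]
```

Emit:
carry_out(commands=[0.25,-0.02,-0.2,0,0.1,0,0,0.5,-0.02,-0.5,0,0.2,0,0,0.8,-0.02,-0.8,0,0.3,0,0,1.08,-0.02,-1.1,0,0.4,0,0,1.16,-0.02,-1.19,0,0.436,0,0,1.29,-0.02,-1.14,0,0.5,0,0,1.45,-0.02,-1.08,0,0.58,0,0,1.57,-0.02,-1.03,0,0.64,0,0,1.71,-0.02,-1,0,0.7,0,0,1.78,-0.02,-0.98,0,0.733,0,0])

```text
time_s: 26.22
eef_pos: [0.5807, -0.1267, 0.2072]
eef_rot: [3.135, 0.739, -0.008]
force: [-0.5, -0.9, -1.4]
gripper_width: 0.0109
finger_force: 59.2
```

Emit:
carry_out(commands=[0.08,0,0.03,0,0.035,0,0,0.17,0,0.06,0,0.07,0,0,0.25,0,0.09,0,0.105,0,0,0.34,0,0.13,0,0.14,0,0,0.34,0,0.13,0,0.14,0,0,0.34,0,0.13,0,0.14,0,0,0.34,0,0.13,0,0.14,0,0,0.34,0,0.13,0,0.14,0,0])

```text
time_s: 26.88
eef_pos: [0.5934, -0.1275, 0.2136]
eef_rot: [3.133, 0.873, -0.011]
force: [0.5, 0.1, -1.1]
gripper_width: 0.0104
finger_force: 59.2
```

Emit:
carry_out(commands=[0,0,0.5,0,0,0,0,0,0,1,0,0,0,0,0,0,1.5,0,-0.05,0,0,-0.3,0,1.5,0,-0.17,0,0,-0.6,0,1.5,0,-0.29,0,0,-1,0,1.4,0,-0.41,0,0,-1.3,0,1.3,0,-0.53,0,0,-1.6,0,1.2,0,-0.65,0,0,-1.9,0,1.1,0,-0.77,0,0,-2.13,0,1,0,-0.873,0,0])

```text
time_s: 27.72
eef_pos: [0.5075, -0.1276, 0.2544]
eef_rot: [3.14, -0.007, -0.008]
force: [-0.5, 0.0, 0.1]
gripper_width: 0.0106
finger_force: 59.2
```

```bash
python3 - <<'E'
from h import *
np.set_printoptions(precision=4,suppress=True)
p,d,c=shot('wrist','w19');s=robot.sense();T=s['eef_pos'];y=s['eef_rot'][2];print(T,s['eef_rot'])
load_in_pocket('w19',T,y);jars('w19')
E
```

```text
[ 0.5052 -0.1274  0.2541] [ 3.1404 -0.0137 -0.0078]
pocket load 210 [ 0.0739 -0.0011 -0.0147] -6.312112203649133e-05
jar 1 210 z hist [  2  23   0  10 130  44   0   0   1] [ 0.6371 -0.0232  0.0915]
jar 2 376 z hist [  9  79   1  52 185  50   0   0   0] [ 0.6364 -0.0756  0.0887]
jar 3 416 z hist [ 17 117   0  44 200  38   0   0   0] [ 0.6361 -0.1281  0.0872]
```

Emit:
carry_out(commands=[-0.4,1,0,0,0,0,0,-0.8,2,0,0,0,0,0,-1.2,3,0,0,0,0,0,-1.2,4,0,0,0,-0.03,0,-1.2,5,0,0,0,-0.06,0,-1.2,6,0,0,0,-0.09,0,-1.2,7,0,0,0,-0.12,0,-1.2,8,0,0,0,-0.144,0,-1.2,9,0,0,0,-0.144,0,-1.2,10,0,0,0,-0.144,0])

```text
time_s: 28.6
eef_pos: [0.4595, 0.2742, 0.2538]
eef_rot: [-3.141, 0.001, -0.151]
force: [0.6, -1.4, -0.7]
gripper_width: 0.0106
finger_force: 59.2
```

Emit:
carry_out(commands=[0,0.9,-0.4,0,0,0,0,0,1.7,-1,0,0,0,0,0,2.2,-1.8,0,0,0,0,0,2.41,-2.6,0,0,0,0,0,2.41,-3.2,0,0,0,0,0,2.41,-3.4,0,0,0,0,0,2.41,-3.4,0,0,0,0,0,2.41,-3.4,0,0,0,0,0,2.41,-3.4,0,0,0,0,0,2.41,-3.4,0,0,0,0])

```text
time_s: 29.43
eef_pos: [0.4611, 0.3688, 0.1194]
eef_rot: [-3.139, -0.0, -0.152]
force: [0.1, -0.7, -0.8]
gripper_width: 0.0107
finger_force: 59.2
```

```bash
python3 - <<'E'
from h import *
s=robot.sense();T=s['eef_pos'];print(T,s['eef_rot'])
p,d,c=shot('wrist','w20')
P=cloud('wrist',c,d).reshape(-1,3)
t=(P-[.4609,.369,0])@Rn.from_euler('z',-.150).as_matrix()
for x in(-38,38):
  for z0 in (.052,.056,.060,.064):
    a=t[(abs(t[:,0]*1000-x)<6)&(abs(t[:,1])<.03)&(abs(t[:,2]-z0)<.002)]
    print(x,z0,len(a),np.sort(a[:,1])[::max(1,len(a)//12)].round(4))
E
```

```text
[0.46109333 0.36876704 0.11943956] [-3.13945612e+00 -1.92339458e-04 -1.51738155e-01]
-38 0.052 0 []
-38 0.056 0 []
-38 0.06 0 []
-38 0.064 0 []
38 0.052 58 [-0.018  -0.0165 -0.0151 -0.0138 -0.0116  0.0081  0.0087  0.0094  0.0094
  0.0101  0.0115  0.0128  0.0142  0.0157  0.0178]
38 0.056 47 [-0.0175 -0.0115 -0.0115 -0.0109 -0.0109 -0.0108 -0.0108 -0.0102  0.0099
  0.01    0.01    0.0105  0.0106  0.0106  0.0107  0.0119]
38 0.06 85 [-0.0181 -0.0133 -0.0127 -0.0126 -0.0121 -0.0114  0.0111  0.0117  0.0123
  0.0124  0.0129  0.0136  0.0178]
38 0.064 203 [-0.021  -0.0202 -0.0189 -0.0181 -0.0156 -0.0144 -0.0138  0.0135  0.0146
  0.0159  0.0179  0.0191  0.0204]
```

Emit:
carry_out(commands=[0,0,-0.6,0,0,0,0,0,0,-1.2,0,0,0,0,0,0,-1.6,0,0,0,0,0,0,-1.85,0,0,0,0,0,0,-1.94,0,0,0,0,0,0,-1.94,0,0,0,0,0,0,-1.94,0,0,0,0])

```text
time_s: 30.07
eef_pos: [0.461, 0.3689, 0.0412]
eef_rot: [-3.14, 0.001, -0.151]
force: [-1.6, -1.6, 5.9]
gripper_width: 0.0109
finger_force: 60.0
```

Emit:
carry_out(commands=[0,0,0,0,0,0,12,0,0,0,0,0,0,16,0,0,0,0,0,0,24,0,0,0,0,0,0,36,0,0,0,0,0,0,50,0,0,0,0,0,0,60,0,0,0,0,0,0,60,0,0,0,0,0,0,60])

```text
time_s: 30.73
eef_pos: [0.4603, 0.3686, 0.0395]
eef_rot: [3.142, 0.002, -0.151]
force: [-0.9, 0.3, -0.0]
gripper_width: 0.0603
finger_force: 0.0
```

Emit:
carry_out(commands=[0,0,0.5,0,0,0,60,0,0,1.3,0,0,0,60,0,0,2.3,0,0,0,60,0,0,3.3,0,0,0,60,0,0,4.3,0,0,0,60,0,0,4.6,0,0,0,60,0,0,4.6,0,0,0,60])

```text
time_s: 31.32
eef_pos: [0.4613, 0.3693, 0.2283]
eef_rot: [-3.137, -0.002, -0.151]
force: [0.6, -0.5, -0.2]
gripper_width: 0.0601
finger_force: 0.0
```

```bash
python3 - <<'E'
from h import *
np.set_printoptions(precision=4,suppress=True)
p,d,c=shot('wrist','w21');print(robot.sense()['eef_pos'])
P=cloud('wrist',c,d).reshape(-1,3);t=(P-[.4599,.3691,0])@Rn.from_euler('z',-.149).as_matrix()
g=p.max(2).reshape(-1)
k=(abs(t[:,0])<.07)&(abs(t[:,1])<.012)&(t[:,2]>.059)&(t[:,2]<.08)&(g<90)
q=P[k];print(k.sum(),cv2.minAreaRect((q[:,:2]*1000).astype(np.float32)),np.median(q[:,2]),np.polyfit(t[k,0],t[k,2],1))
balls('wrist','w21')
p,d,c=shot('top','t2');P=cloud('top',c,d);z=P[...,2]
m=np.zeros(z.shape,bool);m[195:290,405:470]=1;m&=(z>.012)&(z<.024)
q=P[m];r=cv2.minAreaRect((q[:,:2]*1000).astype(np.float32));print('lever',len(q),r)
E
```

```text
[0.4608 0.3689 0.2253]
  return _methods._mean(a, axis=axis, dtype=dtype,
  ret = ret.dtype.type(ret / rcount)
Traceback (most recent call last):
TypeError: expected non-empty vector for x
```

```bash
python3 - <<'E'
from h import *
np.set_printoptions(precision=4,suppress=True)
def spoon(n,tag):
    p,d,c=load(tag);P=cloud(n,c,d).reshape(-1,3);t=(P-[.4599,.3691,0])@Rn.from_euler('z',-.149).as_matrix()
    k=(abs(t[:,0])<.1)&(abs(t[:,1])<.0075)&(t[:,2]>.057)&(t[:,2]<.08)
    print(n,k.sum())
    if k.sum()>5:
        q=t[k];print(q.min(0),q.max(0),np.polyfit(q[:,0],q[:,2],1))
    k=(t[:,0]>.07)&(t[:,0]<.105)&(abs(t[:,1])<.02)&(t[:,2]>.005)&(t[:,2]<.03);print('pocket',k.sum(),t[k].min(0) if k.any() else'',t[k].max(0)if k.any() else'')
spoon('wrist','w21')
p,d,c=shot('scene','s1');spoon('scene','s1')
balls('wrist','w21')
p,d,c=shot('top','t2');spoon('top','t2');P=cloud('top',c,d);z=P[...,2]
m=np.zeros(z.shape,bool);m[195:290,405:470]=1;m&=(z>.012)&(z<.024)
q=P[m];r=cv2.minAreaRect((q[:,:2]*1000).astype(np.float32));print('lever',len(q),r)
w=load('w21')[0];cv2.imwrite('pics/chk.png',np.hstack([w[:300,120:460],np.zeros((300,10,3),np.uint8),cv2.resize(p[190:300,400:480],(218,300)),load('s1')[0][180:280,360:500].repeat(2,0).repeat(2,1)[:300].__getitem__(slice(0,200)) if 0 else np.zeros((300,2,3),np.uint8)])[:,:,::-1])
E
```

```text
wrist 1175
[-0.0499 -0.0067  0.0571] [0.0598 0.005  0.0669] [-0.0069  0.0644]
pocket 156 [ 0.0723 -0.0109  0.0063] [0.1011 0.0088 0.0298]
scene 142
[-0.048  -0.0056  0.0571] [0.0599 0.0065 0.0695] [-0.0087  0.0634]
pocket 42 [ 0.0708 -0.0103  0.0055] [0.0994 0.0098 0.0281]
ball n 225 c [0.5486 0.2658 0.0147] r 0.009401253018763088 tool None tray [0.0116 0.0475 0.0147]
top 196
[-0.0485 -0.0074  0.0574] [0.0633 0.005  0.07  ] [-0.0086  0.0643]
pocket 33 [ 0.0727 -0.0113  0.0052] [0.1015 0.0076 0.0259]
lever 342 ((457.9421691894531, -306.93438720703125), (98.66932678222656, 138.83438110351562), 67.6451187133789)
```

View pics/chk.png

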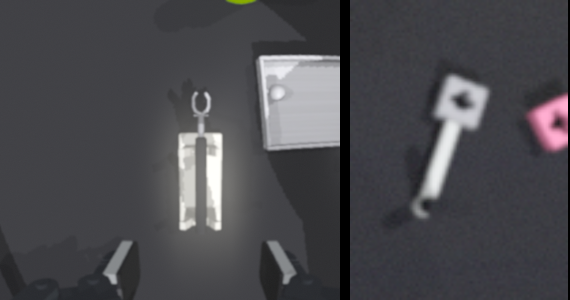

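The spoon lies in its rest (px 320,185 in the wrist picture), the spare ball is in the tray, and the lever has not moved (hub top-px 441,227). Now I swing to the lever with the wrist turned half round, so that joint 6 has room for the closing turn.

Emit:
carry_out(commands=[0,-0.5,0.3,0,0,0.12,60,0,-1.2,0.6,0,0,0.24,60,0,-1.9,0.9,0,0,0.36,60,0,-2.6,1.2,0,0,0.48,60,0,-3.3,1.2,0,0,0.6,60,0,-4,1.2,0,0,0.72,60,0,-4.7,1.2,0,0,0.84,60,0,-5.4,1.2,0,0,0.96,60,0,-6.1,1.2,0,0,1.08,60,0,-6.8,1.2,0,0,1.2,60])

```text
time_s: 32.3
eef_pos: [0.4598, 0.0953, 0.2698]
eef_rot: [-3.14, 0.003, 1.055]
force: [1.1, 0.6, -0.2]
gripper_width: 0.0601
finger_force: 0.0
```

Emit:
carry_out(commands=[0,-0.7,0,0,0,0.12,60,0,-1.4,0,0,0,0.24,60,0,-2.1,0,0,0,0.36,60,0,-2.8,0,0,0,0.48,60,0,-3.5,0,0,0,0.6,60,0,-4.2,0,0,0,0.72,60,0,-4.9,0,0,0,0.84,60,0,-5.6,0,0,0,0.96,60,0,-6.3,0,0,0,1.08,60,0,-7,0,0,0,1.2,60])

```text
time_s: 33.13
eef_pos: [0.4598, -0.1847, 0.2697]
eef_rot: [-3.141, -0.0, 2.255]
force: [1.1, 0.2, 0.5]
gripper_width: 0.0598
finger_force: 0.0
```

Emit:
carry_out(commands=[0.3,-0.6,0,0,0,0.12,55,0.6,-1.2,0,0,0,0.24,55,0.9,-1.8,0,0,0,0.36,55,1.2,-2.4,-0.5,0,0,0.48,55,1.35,-2.9,-1,0,0,0.526,55,1.35,-2.9,-1.8,0,0,0.526,55,1.35,-2.9,-2.6,0,0,0.526,55,1.35,-2.9,-2.6,0,0,0.526,55,1.35,-2.9,-2.6,0,0,0.526,55])

```text
time_s: 33.88
eef_pos: [0.5134, -0.2988, 0.1655]
eef_rot: [3.141, -0.003, 2.775]
force: [-0.3, 0.1, 1.5]
gripper_width: 0.055
finger_force: 0.0
```

```bash
python3 - <<'E'
from h import *
np.set_printoptions(precision=4,suppress=True)
p,d,c=shot('wrist','w22');s=robot.sense();print(s['eef_pos'],s['eef_rot'],s['joint_positions'])
E
```

```text
[ 0.5143 -0.2992  0.1679] [3.1414 0.001  2.7749] [-0.5701 -0.0342  1.6992  0.0004  1.4756 -1.7742]
```

View pics/w22.png

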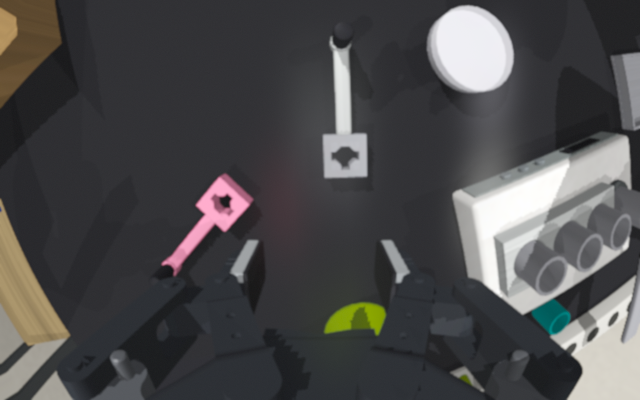

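The wrist picture shows the lever has been knocked aside: its hub is now at px (345,156) and its knob at (342,38). Pink is at (223,202). I measure the lever again.

```bash
cat >>h.py <<'E'
def lever(tag,u0,v0,u1,v1,zb=0.,hubh=.02):
    p,d,c=load(tag);P=cloud('wrist',c,d);z=P[...,2]
    m=np.zeros(z.shape,bool);m[v0:v1,u0:u1]=1
    q=P[m&(z>zb+.010)&(z<zb+.024)];g=(q[:,:2]*1000).astype(np.float32)
    r=cv2.minAreaRect(g);print('all',len(q),r)
    q=P[m&(abs(z-zb-hubh)<.0025)];g=(q[:,:2]*1000).astype(np.float32)
    print('hub',len(q),cv2.minAreaRect(g),np.median(q[:,2]))
    q=P[m&(abs(z-zb-.014)<.002)];print('arm fit',len(q),q.mean(0),np.degrees(np.arctan(np.polyfit(q[:,0],q[:,1],1)[0])))
    q=P[m&(z>zb+.045)&(z<zb+.058)];print('knob top',len(q),q.mean(0) if len(q) else '')
E
python3 - <<'E'
from h import *
np.set_printoptions(precision=4,suppress=True)
lever('w22',318,15,372,182)
s=robot.sense();print(s['eef_pos'],s['eef_rot'])
E
```

```text
all 2770 ((446.0142822265625, -249.7356719970703), (40.66013717651367, 134.18882751464844), 70.55221557617188)
hub 1397 ((448.8016052246094, -250.71987915039062), (40.66013717651367, 128.27682495117188), 70.55221557617188) 0.019921146255654942
arm fit 1273 [ 0.4336 -0.246   0.0139] -18.13595653172771
knob top 354 [ 0.3876 -0.2305  0.0511]
[ 0.5143 -0.2992  0.1679] [3.1414 0.001  2.7749]
```

Emit:
carry_out(commands=[-0.3,0.4,-0.6,0,0,0.02,55,-0.6,0.845,-1.2,0,0,0.038,55,-0.6,0.845,-2.2,0,0,0.038,55,-0.6,0.845,-3.1,0,0,0.038,55,-0.6,0.845,-3.7,0,0,0.038,55,-0.6,0.845,-4.05,0,0,0.038,55,-0.6,0.845,-4.05,0,0,0.038,55,-0.6,0.845,-4.05,0,0,0.038,55])

```text
time_s: 34.6
eef_pos: [0.4912, -0.2659, 0.0074]
eef_rot: [-3.141, 0.003, 2.813]
force: [0.2, 0.1, 0.1]
gripper_width: 0.0551
finger_force: 0.0
```

Emit:
carry_out(commands=[0,0,0,0,0,0,46,0,0,0,0,0,0,42,0,0,0,0,0,0,38,0,0,0,0,0,0,30,0,0,0,0,0,0,30,0,0,0,0,0,0,30,0,0,0,0,0,0,30,0,0,0,0,0,0,30], force=80)

```text
time_s: 35.27
eef_pos: [0.4915, -0.2662, 0.0083]
eef_rot: [-3.141, 0.005, 2.813]
force: [-3.1, 2.7, 12.8]
gripper_width: 0.0378
finger_force: 79.6
```

Emit:
carry_out(commands=[0,0,0.2,0,0,0,30,0,0,0.6,0,0,0,30,0,0,1.3,0,0,0,30,0,0,2.1,0,0,0,30,0,0,2.9,0,0,0,30,0,0,3.7,0,0,0,30,0,0,4.5,0,0,0,30,0,0,5.3,0,0,0,30,0,0,6.1,0,0,0,30,0,0,6.5,0,0,0,30])

```text
time_s: 36.1
eef_pos: [0.4906, -0.2657, 0.2711]
eef_rot: [-3.14, 0.007, 2.813]
force: [0.1, -0.3, -1.6]
gripper_width: 0.0375
finger_force: 81.7
```

Emit:
carry_out(commands=[0.4,0.4,0,0,0,0.03,30,1,1,0,0,0,0.06,30,1.6,1.6,0,0,0,0.1,30,2.3,2.3,0,0,0,0.15,30,3,3,0,0,0,0.2,30,3.7,3.7,0,0,0,0.25,30,4.3,4.4,0,0,0,0.285,30,4.8,5,0,0,0,0.285,30,5.1,5.3,0,0,0,0.285,30,5.2,5.4,0,0,0,0.285,30])

```text
time_s: 36.93
eef_pos: [0.6995, -0.0472, 0.2658]
eef_rot: [3.141, 0.002, 3.1]
force: [-0.6, -0.1, -3.2]
gripper_width: 0.0378
finger_force: 81.6
```

Emit:
carry_out(commands=[0,0,0,0,0,0,30,0,0,0,0,0,0,30,0,0,0,0,0,0,30,0,0,0,0,0,0,30])

```text
time_s: 37.27
eef_pos: [0.6978, -0.0506, 0.2662]
eef_rot: [-3.141, 0.003, 3.097]
force: [0.2, -1.4, -2.0]
gripper_width: 0.038
finger_force: 81.6
```

```bash
python3 - <<'E'
from h import *
np.set_printoptions(precision=4,suppress=True)
p,d,c=shot('wrist','w23');s=robot.sense();print(s['eef_pos'],s['eef_rot'])
E
```

```text
[ 0.6978 -0.0505  0.2661] [-3.1415  0.0025  3.0967]
```

View pics/w23.png

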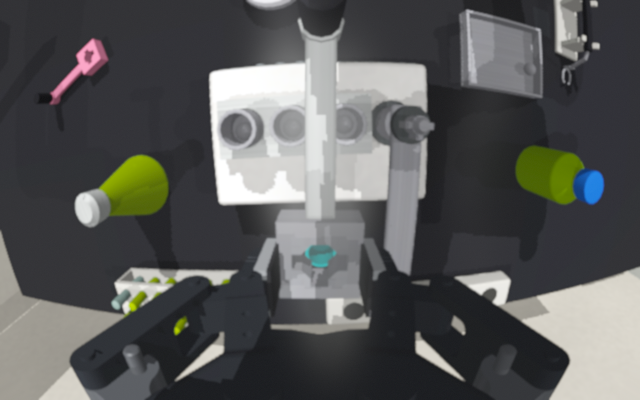

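The lever is held with its hub at px (320,250) and the hole open at its centre. The shaft is at (400,122) with the bar running down to (400,270). Next I work out both in the tool frame.

```bash
python3 - <<'E'
from h import *
np.set_printoptions(precision=4,suppress=True)
p,d,c=load('w23');T=np.array([0.6978,-0.0505,0.2661]);R=Rn.from_euler('z',3.0967).as_matrix()
P=cloud('wrist',c,d);t=(P-T)@R
q=t.reshape(-1,3);Pz=P[...,2].reshape(-1)
# lever
k=(abs(q[:,0])<.035)&(abs(q[:,1])<.0175)&(q[:,2]>-.03)&(q[:,2]<.03)
print('z hist hub',np.histogram(q[k,2],np.arange(-.03,.031,.004)))
top=np.median(q[k&(q[:,2]>0),2]);print('hub top z',top)
h=q[k&(abs(q[:,2]-top)<.003)];print('hub pts',len(h),h.min(0),h.max(0),'plane pitch/roll',np.linalg.lstsq(np.c_[h[:,:2],np.ones(len(h))],h[:,2],rcond=None)[0])
a=q[(q[:,0]>.03)&(q[:,0]<.09)&(abs(q[:,1])<.012)&(abs(q[:,2]-top+.006)<.006)]
print('arm',len(a),a[:,1].min(),a[:,1].max(),'fit',np.polyfit(a[:,0],a[:,1],1),'z',np.polyfit(a[:,0],a[:,2],1))
# hole mask: pixels inside hub where depth is far below
m=(t[...,2]<top-.012)
v,u=np.mgrid[0:400,0:640]
hw=plane('wrist',c,np.c_[u.ravel(),v.ravel()],T[2]+top);ht=(hw-T)@R
k=m.ravel()&(abs(ht[:,0])<.0165)&(abs(ht[:,1])<.0165)
e=ht[k];print('hole',len(e),e.min(0),e.max(0),e.mean(0))
# shaft
W=P.reshape(-1,3);g=np.hypot(W[:,0]-.6365,W[:,1]-.0308)
k=(g<.022)&(abs(W[:,2]-.147)<.002);r=cv2.minEnclosingCircle((W[k][:,:2]*1000).astype(np.float32));print('collar',k.sum(),r)
k=(W[:,0]>.66)&(W[:,0]<.80)&(abs(W[:,1]-.028)<.025)&(abs(W[:,2]-.133)<.002);b=W[k]
print('bar',k.sum(),cv2.minAreaRect((b[:,:2]*1000).astype(np.float32)),np.polyfit(b[:,0],b[:,1],1))
k=(g<.016)&(W[:,2]>.150);w=W[k];print('core z max',w[:,2].max(),w[w[:,2]>.174].mean(0),len(w))
E
```

```text
z hist hub (array([   0,    0,    0,    0,    0,  142,  263,  333, 1022,  639, 4276,
          0,    0,    1,    0]), array([-0.03 , -0.026, -0.022, -0.018, -0.014, -0.01 , -0.006, -0.002,
        0.002,  0.006,  0.01 ,  0.014,  0.018,  0.022,  0.026,  0.03 ]))
hub top z 0.011271653759274969
hub pts 4478 [-0.0192 -0.0175  0.0083] [0.022  0.0175 0.0138] plane pitch/roll [-0.0009 -0.0005  0.0115]
arm 4189 -0.006533233943476363 0.007856419897796056 fit [-0.002   0.0008] z [0.0009 0.0054]
hole 852 [-0.006  -0.0111  0.0113] [0.0103 0.0133 0.0113] [0.0036 0.001  0.0113]
collar 612 ((637.0327758789062, 30.683029174804688), 17.350156784057617)
bar 3260 ((724.81884765625, 26.496906280517578), (30.254819869995117, 129.06280517578125), 87.3154067993164) [-0.0109  0.0348]
core z max 0.18120612775132874 [0.6369 0.0295 0.1781] 554
```

Emit:
carry_out(commands=[-0.4,0.5,0,0,0,0,30,-0.8,1.1,0,0,0,0,30,-1.2,1.7,0,0,0,0,30,-1.487,2.047,-0.4,0,0,0,30,-1.487,2.047,-1,0,0,0,30,-1.487,2.047,-1.5,0,0,0,30,-1.487,2.047,-1.7,0,0,0,30,-1.487,2.047,-1.7,0,0,0,30,-1.487,2.047,-1.7,0,0,0,30,-1.487,2.047,-1.7,0,0,0,30])

```text
time_s: 38.15
eef_pos: [0.6394, 0.0319, 0.1993]
eef_rot: [3.141, 0.004, 3.097]
force: [-0.7, -0.8, -2.0]
gripper_width: 0.0376
finger_force: 81.5
```

```bash
python3 - <<'E'
from h import *
np.set_printoptions(precision=5,suppress=True)
p,d,c=shot('wrist','w24');s=robot.sense();print(s['eef_pos'],s['eef_rot'],s['force'],s['wrist_torque'])
a=cv2.resize(p[150:350,220:420],None,fx=3,fy=3,interpolation=cv2.INTER_CUBIC);cv2.imwrite('pics/w24c.png',a[:,:,::-1])
E
```

```text
[0.63941 0.03196 0.19926] [3.1415  0.00396 3.09731] [-0.27879  0.16847 -1.47261] [ 0.03002 -0.00977  0.02307]
```

View pics/w24c.png

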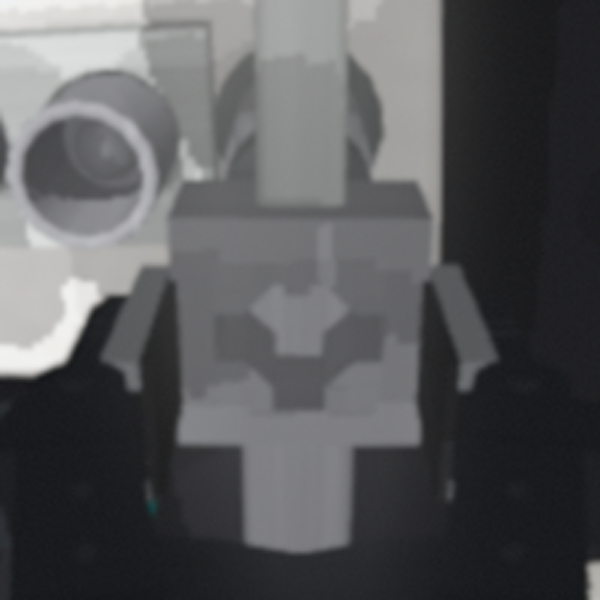

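The crop shows the hub over the shaft, the arm at (302,100) centred on the collar (299,110). I fine-shift and lower in steps, watching the force.

Emit:
carry_out(commands=[-0.027,-0.014,0,0,0,0,30,-0.027,-0.014,-0.1,0,0,0,30,-0.027,-0.014,-0.2,0,0,0,30,-0.027,-0.014,-0.3,0,0,0,30,-0.027,-0.014,-0.38,0,0,0,30,-0.027,-0.014,-0.38,0,0,0,30,-0.027,-0.014,-0.38,0,0,0,30])

```text
time_s: 38.78
eef_pos: [0.6377, 0.0317, 0.182]
eef_rot: [-3.142, 0.001, 3.098]
force: [-0.3, -0.1, -2.6]
gripper_width: 0.0376
finger_force: 81.6
```

Emit:
carry_out(commands=[0,0,-0.05,0,0,0,30,0,0,-0.1,0,0,0,30,0,0,-0.15,0,0,0,30,0,0,-0.15,0,0,0,30,0,0,-0.15,0,0,0,30])

```text
time_s: 39.2
eef_pos: [0.6377, 0.0317, 0.1762]
eef_rot: [-3.142, 0.002, 3.098]
force: [0.1, -0.8, -1.7]
gripper_width: 0.0378
finger_force: 81.6
```

Emit:
carry_out(commands=[0.012,-0.006,-0.05,0,0,0,30,0.012,-0.006,-0.1,0,0,0,30,0.012,-0.006,-0.12,0,0,0,30,0.012,-0.006,-0.12,0,0,0,30,0.012,-0.006,-0.12,0,0,0,30])

```text
time_s: 39.62
eef_pos: [0.6382, 0.0315, 0.1715]
eef_rot: [-3.142, 0.002, 3.098]
force: [0.0, 0.1, -2.3]
gripper_width: 0.0375
finger_force: 81.6
```

Emit:
carry_out(commands=[0,0,-0.05,0,0,0,30,0,0,-0.1,0,0,0,30,0,0,-0.15,0,0,0,30,0,0,-0.15,0,0,0,30])

```text
time_s: 39.95
eef_pos: [0.6381, 0.0315, 0.165]
eef_rot: [-3.142, 0.001, 3.098]
force: [-0.6, -0.4, -2.2]
gripper_width: 0.0375
finger_force: 81.6
```

No resistance. I continue to the seat at TCP about 0.1555.

Emit:
carry_out(commands=[0,0,-0.05,0,0,0,30,0,0,-0.1,0,0,0,30,0,0,-0.15,0,0,0,30,0,0,-0.19,0,0,0,30,0,0,-0.21,0,0,0,30,0,0,-0.21,0,0,0,30,0,0,-0.21,0,0,0,30])

```text
time_s: 40.53
eef_pos: [0.6383, 0.0315, 0.1572]
eef_rot: [3.142, 0.002, 3.098]
force: [0.5, -0.7, -3.0]
gripper_width: 0.0376
finger_force: 81.6
```

Emit:
carry_out(commands=[0,0,-0.02,0,0,0,30,0,0,-0.03,0,0,0,30,0,0,-0.03,0,0,0,30,0,0,-0.03,0,0,0,30])

```text
time_s: 40.87
eef_pos: [0.6382, 0.0315, 0.156]
eef_rot: [3.142, 0.002, 3.098]
force: [0.0, -0.0, -1.9]
gripper_width: 0.0373
finger_force: 81.6
```

Emit:
carry_out(commands=[0,0,-0.02,0,0,0,30,0,0,-0.03,0,0,0,30,0,0,-0.03,0,0,0,30,0,0,-0.03,0,0,0,30])

```text
time_s: 41.2
eef_pos: [0.6384, 0.0315, 0.1553]
eef_rot: [3.142, 0.003, 3.098]
force: [-2.9, 0.4, 4.9]
gripper_width: 0.0376
finger_force: 82.3
```

Emit:
carry_out(commands=[0,0,-0.02,0,0,0,30,0,0,-0.02,0,0,0,30,0,0,-0.02,0,0,0,30,0,0,-0.02,0,0,0,30])

```text
time_s: 41.53
eef_pos: [0.6384, 0.0315, 0.1553]
eef_rot: [3.142, 0.003, 3.098]
force: [-6.0, -0.0, 11.3]
gripper_width: 0.0376
finger_force: 83.1
```

```bash
python3 - <<'E'
from h import *
np.set_printoptions(precision=4,suppress=True)
p,d,c=shot('wrist','w25');s=robot.sense();T=s['eef_pos'];print(T,s['eef_rot'],s['force'],s['wrist_torque'],s['joint_positions'])
q=(cloud('wrist',c,d).reshape(-1,3)-T)@Rn.from_euler('z',s['eef_rot'][2]).as_matrix()
k=(abs(q[:,0])<.02)&(abs(q[:,1])<.017)&(abs(q[:,2]-.0115)<.003);print('hub top z',np.median(q[k,2])+T[2],k.sum())
E
```

```text
[0.6384 0.0315 0.1553] [3.1416 0.0031 3.0978] [-5.9151  0.2046 10.3582] [-0.0237  0.9922 -0.0388] [ 0.0094  0.0669  1.6176 -0.0002  1.454  -1.5176]
hub top z 0.1668644077209543 4031
```

The lever is seated: hub top at 0.1669 against 0.167 expected, with firm contact. I relax the downward push and turn the bar shut about the shaft.

Emit:
carry_out(commands=[0,0,0.015,0,0,0,30,0,0,0.015,0,0,0,30,0,-0.003,0.015,0,0,-0.1,30,0,-0.007,0.015,0,0,-0.2,30,0,-0.011,0.015,0,0,-0.3,30,0,-0.015,0.015,0,0,-0.4,30,0,-0.019,0.015,0,0,-0.5,30,0,-0.023,0.015,0,0,-0.6,30,0,-0.023,0.015,0,0,-0.6,30])

```text
time_s: 42.33
eef_pos: [0.6384, 0.0309, 0.1553]
eef_rot: [3.141, 0.002, 2.491]
force: [-3.0, 2.4, 8.1]
gripper_width: 0.0377
finger_force: 82.7
```

```bash
python3 - <<'E'
from h import *
np.set_printoptions(precision=4,suppress=True)
p,d,c=shot('wrist','w26');s=robot.sense();T=s['eef_pos'];print(T,s['eef_rot'],s['force'],s['wrist_torque'])
q=(cloud('wrist',c,d).reshape(-1,3)-T)@Rn.from_euler('z',s['eef_rot'][2]).as_matrix()
a=q[(q[:,0]>.03)&(q[:,0]<.09)&(abs(q[:,1])<.012)&(abs(q[:,2]-.0055)<.006)]
print('arm',len(a),'fit',np.polyfit(a[:,0],a[:,1],1))
k=(abs(q[:,0])<.02)&(abs(q[:,1])<.017)&(abs(q[:,2]-.0115)<.003);print('hub top z',np.median(q[k,2])+T[2],q[k].min(0),q[k].max(0))
E
```

```text
[0.6384 0.0308 0.1553] [3.1408 0.0023 2.496 ] [-2.7554  2.4237  7.0659] [ 0.2494  0.4998 -0.0637]
arm 4202 fit [-0.0068  0.0006]
hub top z 0.16690515397631936 [-0.0198 -0.017   0.0085] [0.02   0.017  0.0145]
```

Emit:
carry_out(commands=[0,-0.004,0,0,0,-0.1,30,0,-0.008,0,0,0,-0.2,30,0,-0.012,0,0,0,-0.3,30,-0.002,-0.016,0,0,0,-0.4,30,-0.004,-0.019,0,0,0,-0.5,30,-0.006,-0.022,0,0,0,-0.6,30,-0.008,-0.025,0,0,0,-0.7,30,-0.01,-0.027,0,0,0,-0.8,30,-0.011,-0.029,0,0,0,-0.88,30,-0.011,-0.029,0,0,0,-0.88,30])

```text
time_s: 43.22
eef_pos: [0.6376, 0.0303, 0.1553]
eef_rot: [3.142, 0.001, 1.613]
force: [-6.0, 6.4, 8.1]
gripper_width: 0.0376
finger_force: 82.8
```

Emit:
carry_out(commands=[0,0,0,0,0,-0.03,30,0,0,0,0,0,-0.05,30,0,0,0,0,0,-0.05,30,0,0,0,0,0,-0.05,30])

```text
time_s: 43.55
eef_pos: [0.6376, 0.0303, 0.1553]
eef_rot: [-3.142, 0.001, 1.568]
force: [-6.4, 6.8, 9.0]
gripper_width: 0.0376
finger_force: 82.8
```

```bash
cat >>h.py <<'E'
def closed(tag):
    p,d,c=shot('wrist',tag);s=robot.sense();T=s['eef_pos'];print(T,s['eef_rot'],s['force'],s['wrist_torque'],s['joint_positions'][5])
    W=cloud('wrist',c,d).reshape(-1,3);q=(W-T)@Rn.from_euler('z',s['eef_rot'][2]).as_matrix()
    a=q[(q[:,0]>.03)&(q[:,0]<.09)&(abs(q[:,1])<.014)&(abs(W[:,2]-.161)<.003)]
    print('arm',len(a),'fit',np.polyfit(a[:,0],a[:,1],1),'yaw',s['eef_rot'][2]+np.polyfit(a[:,0],a[:,1],1)[0])
    k=(W[:,1]<-.0)&(W[:,1]>-.16)&(abs(W[:,0]-.636)<.04)&(abs(W[:,2]-.133)<.003)
    if k.sum()>50: b=W[k];print('bar',k.sum(),cv2.minAreaRect((b[:,:2]*1000).astype(np.float32)))
    k=(abs(W[:,0]-.637)<.018)&(abs(W[:,1]-.031)<.018)&(abs(W[:,2]-.167)<.003);print('hub top',k.sum(),np.median(W[k,2]) if k.any() else '')
E
python3 - <<'E'
from h import *
np.set_printoptions(precision=4,suppress=True)
closed('w27')
E
```

```text
[0.6377 0.0303 0.1553] [-3.1416  0.0005  1.5683] [-6.795   6.2275  9.1954] [ 1.0388  1.083  -0.0029] 0.010293823995993795
arm 4175 fit [-0.0027  0.0002] yaw 1.565603054472577
bar 1499 ((644.4290771484375, -25.143659591674805), (30.154598236083984, 29.581165313720703), 5.598514080047607)
hub top 4022 0.16688278572047482
```

Emit:
carry_out(commands=[0,0,0,0,0,-0.02,30,0,0,0,0,0,-0.04,30,0,0,0,0,0,-0.04,30,0,0,0,0,0,-0.04,30])

```text
time_s: 43.93
eef_pos: [0.6376, 0.0303, 0.1553]
eef_rot: [-3.141, 0.001, 1.528]
force: [-5.9, 6.2, 8.1]
gripper_width: 0.0373
finger_force: 82.9
```

```bash
python3 - <<'E'
from h import *
np.set_printoptions(precision=4,suppress=True)
closed('w28')
E
```

```text
[0.6376 0.0303 0.1553] [-3.1415  0.0005  1.5283] [-6.1251  5.691   8.3777] [1.087  1.2005 0.072 ] 0.050280411567418706
arm 4186 fit [-0.0031  0.0002] yaw 1.5252052621613044
bar 1503 ((642.1181640625, -25.613327026367188), (30.223224639892578, 30.162622451782227), 3.161410093307495)
hub top 4008 0.16689787246278817
```

Emit:
carry_out(commands=[0,0,0,0,0,-0.02,30,0,0,0,0,0,-0.04,30,0,0,0,0,0,-0.04,30,0,0,0,0,0,-0.04,30])

```text
time_s: 44.32
eef_pos: [0.6376, 0.0303, 0.1553]
eef_rot: [-3.141, 0.001, 1.488]
force: [-5.7, 6.6, 8.6]
gripper_width: 0.0382
finger_force: 82.9
```

```bash
python3 - <<'E'
from h import *
np.set_printoptions(precision=4,suppress=True)
closed('w29')
E
```

```text
[0.6376 0.0303 0.1553] [-3.1414  0.0006  1.4883] [-6.7324  6.3634  9.8332] [1.0482 1.1501 0.0055] 0.09026024937574437
arm 4185 fit [-0.0032  0.0001] yaw 1.4851191290775174
bar 1497 ((639.878173828125, -25.63323974609375), (30.262651443481445, 29.30445098876953), 0.8682544231414795)
hub top 4004 0.16690922216848988
```

Emit:
carry_out(commands=[0,0,0,0,0,-0.02,30,0,0,0,0,0,-0.04,30,0,0,0,0,0,-0.04,30,0,0,0,0,0,-0.04,30])

```text
time_s: 44.7
eef_pos: [0.6376, 0.0303, 0.1553]
eef_rot: [-3.141, 0.001, 1.448]
force: [-6.9, 5.5, 8.8]
gripper_width: 0.0374
finger_force: 82.9
```

```bash
python3 - <<'E'
from h import *
np.set_printoptions(precision=4,suppress=True)
closed('w30')
E
```

```text
[0.6376 0.0303 0.1553] [-3.1413  0.0006  1.4483] [-7.0908  5.951   8.9241] [1.0054 1.2096 0.0302] 0.1302585866065403
arm 4190 fit [-0.0033  0.0001] yaw 1.4450597064867732
bar 1500 ((637.6470336914062, -25.862295150756836), (29.92296028137207, 30.221803665161133), 88.40373229980469)
hub top 3995 0.16691314601921262
```

Emit:
carry_out(commands=[0,0,0,0,0,-0.02,30,0,0,0,0,0,-0.03,30,0,0,0,0,0,-0.03,30,0,0,0,0,0,-0.03,30])

```text
time_s: 45.08
eef_pos: [0.6376, 0.0303, 0.1553]
eef_rot: [-3.141, 0.001, 1.418]
force: [-7.1, 6.5, 9.4]
gripper_width: 0.0378
finger_force: 82.9
```

```bash
python3 - <<'E'
from h import *
np.set_printoptions(precision=4,suppress=True)
closed('w31')
E
```

```text
[0.6376 0.0303 0.1553] [-3.1413  0.0006  1.4185] [-7.2152  5.751   8.2429] [0.9884 1.2603 0.1105] 0.16012978650549875
arm 4171 fit [-0.0018  0.0001] yaw 1.4166536418388507
bar 1504 ((636.5963745117188, -25.6324520111084), (29.628746032714844, 30.714263916015625), 87.41612243652344)
hub top 3966 0.1668619143316274
```

Emit:
carry_out(commands=[0,0,0,0,0,-0.02,30,0,0,0,0,0,-0.03,30,0,0,0,0,0,-0.03,30,0,0,0,0,0,-0.03,30])

```text
time_s: 45.47
eef_pos: [0.6376, 0.0303, 0.1553]
eef_rot: [-3.141, 0.001, 1.389]
force: [-6.9, 5.5, 7.9]
gripper_width: 0.0376
finger_force: 82.9
```

```bash
python3 - <<'E'
from h import *
np.set_printoptions(precision=4,suppress=True)
closed('w32')
E
```

```text
[0.6376 0.0303 0.1553] [-3.1412  0.0007  1.3888] [-6.4582  5.8947  9.178 ] [0.9796 1.1954 0.5817] 0.18978344645357806
arm 4174 fit [-0.003   0.0004] yaw 1.3858878645969397
bar 1497 ((636.4962158203125, -25.494915008544922), (29.805448532104492, 30.696767807006836), 87.64335632324219)
hub top 3949 0.16689948753902936
```

The bar is at its stop: it stopped moving and the wrist torque rose to 0.58 N m. I take the lever back within its play to centre it, open the fingers and rise.

Emit:
carry_out(commands=[0,0,0,0,0,0.03,30,0,0,0,0,0,0.06,30,0,0,0.01,0,0,0.1,30,0,0,0.02,0,0,0.1,30,0,0,0.02,0,0,0.1,30])

```text
time_s: 45.93
eef_pos: [0.6379, 0.0297, 0.1553]
eef_rot: [3.141, 0.002, 1.487]
force: [0.8, 2.2, 0.6]
gripper_width: 0.0374
finger_force: 82.0
```

Emit:
carry_out(commands=[0,0,0,0,0,0,40,0,0,0,0,0,0,44,0,0,0,0,0,0,50,0,0,0,0,0,0,56,0,0,0,0,0,0,60,0,0,0,0,0,0,60,0,0,0,0,0,0,60])

```text
time_s: 46.52
eef_pos: [0.6378, 0.0294, 0.1554]
eef_rot: [-3.142, 0.002, 1.488]
force: [-0.3, -0.4, 0.8]
gripper_width: 0.0601
finger_force: 0.0
```

Emit:
carry_out(commands=[0,0,0.2,0,0,0,60,0,0,0.6,0,0,0,60,0,0,1.2,0,0,0,60,0,0,2,0,0,0,60,0,0,2.8,0,0,0,60,0,0,3.2,0,0,0,60,-0.5,0,3.5,0,0,0,60,-1,0,3.5,0,0,0,60,-1,0,3.5,0,0,0,60,-1,0,3.5,0,0,0,60])

```text
time_s: 47.35
eef_pos: [0.5975, 0.0294, 0.2966]
eef_rot: [3.14, 0.002, 1.488]
force: [0.8, -0.1, -0.2]
gripper_width: 0.06
finger_force: 0.0
```

```bash
python3 - <<'E'
from h import *
np.set_printoptions(precision=4,suppress=True)
p,d,c=shot('wrist','w33');s=robot.sense();print(s['eef_pos'],s['eef_rot'],s['force'])
W=cloud('wrist',c,d).reshape(-1,3)
r=np.hypot(W[:,0]-.637,W[:,1]-.0307)
k=(abs(W[:,2]-.167)<.002)&(r<.03);print('hub',k.sum(),np.median(W[k,2]),cv2.minAreaRect((W[k][:,:2]*1000).astype(np.float32)))
k=(W[:,1]>.06)&(W[:,1]<.125)&(abs(W[:,0]-.637)<.03)&(abs(W[:,2]-.161)<.003);a=W[k];print('arm',k.sum(),np.polyfit(a[:,1],a[:,0],1),np.polyfit(a[:,1],a[:,2],1))
k=(W[:,1]<-.0)&(W[:,1]>-.16)&(abs(W[:,0]-.636)<.04)&(abs(W[:,2]-.133)<.003);b=W[k];print('bar',k.sum(),cv2.minAreaRect((b[:,:2]*1000).astype(np.float32)))
p2,d2,c2=shot('scene','s2')
M=np.vstack([p[:300,100:540],p2[120:320,100:540]])
cv2.imwrite('pics/fin.png',M[:,:,::-1])
E
```

```text
[0.5979 0.0294 0.2959] [3.1408 0.002  1.4878] [1.0206 0.6355 0.1744]
hub 1496 0.16689766020309588 ((638.1148071289062, 30.417560577392578), (40.44961166381836, 40.36484146118164), 85.60382080078125)
arm 1088 [0.0803 0.6349] [-0.0042  0.161 ]
bar 3039 ((635.7678833007812, -75.38226318359375), (150.5697479248047, 30.792606353759766), 89.6203842163086)
```

View pics/fin.png

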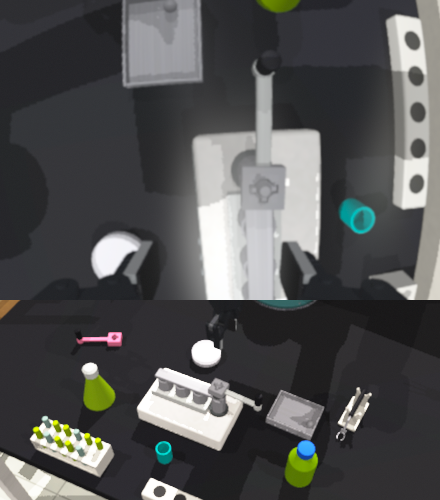

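The bar lies at 89.6°, in line with the mill. The lever is home (hub top 0.1669, about 0.08 rad off line), the spoon is in its rest, and nothing else has moved. I hand the job in.

```bash
python3 -c "
from station import robot
print(robot.job_done())"
```

```text
the job is handed in; nothing more can be done
None
```

I handed the job in; no verdict came back. My last camera checks showed one ball in each of the three jars, the fourth ball in the tray, the spoon in its rest, the lever home on the shaft, and the bar shut at its stop with the gripper clear.

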